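# Make up two radio repair kits

### The arm

A 7-joint arm with a two-finger parallel gripper is mounted at the origin on the work surface. World frame = base frame: x ahead of the robot, y to its left, z up, the work surface at z = 0. Lengths are in m, angles in degrees, forces in N, time in s.
With the tool pointing down it reaches from about 0.425 to 0.8 m from the base axis. Payload 8.3 kg.
Tool frame: the origin (TCP) lies between the finger pads; the fingertips stand 14 mm ahead of it and the grasp point (between the pads) lies 5 mm behind it; z points along the fingers, y is the direction in which the jaws open and shut (so a half turn about z gives the same grasp; the last joint's range is limited). The gripper opens to 85 mm and grips with 20 to 120 N. Pads are 22 mm wide; open, the fingers measure 114 mm over their backs; the gripper's body (76 mm by 85 mm) begins 54 mm behind the grasp point. The pads swing forward as they close: fully open they stand 13 mm farther back than shut.
Start: joints at [70.25, 21.967, 0.94, 78.501, -0.361, 79.538, -2.664], TCP at [0.174, -0.6, 0.245] pointing down, gripper open.
Joint ranges: [-169.22, 169.22], [-14.56, 117.87], [-87.37, 89.26], [10.42, 133.3], [-82.24, 262.24], [0.94, 117.77], [-172.7, 172.7]. Speed limits (degrees/s): [136.94, 136.94, 172.46, 172.46, 180, 180, 180].

### API

Orientations are given as [roll, pitch, yaw] about the fixed x, y, z axes, in that order (R = Rz(yaw) Ry(pitch) Rx(roll)).
In Python, from rig import arm gives the robot as it stands.
- The arm moves only by the shell command python3 -m handwheel 'ROWS' [FORCE]. ROWS is JSON, a list of rows, each a list of 7 numbers: the shift along the tool's x, y, z in cm, then the turn, a rotation vector about the tool's x, y, z in degrees, then the closure, from -1 (fully open) to 1 (shut). In form: [[tx, ty, tz, rx, ry, rz, jaw], ...]. A call has 1 to 8 rows; each row is the pose to reach, as a shift and turn from the pose commanded when the call began, along the tool's axes at that moment; what a row does not reach only later rows make up. A row lasts 1/12 s, in which the tool goes at most 41.7 mm and 7.16 degrees, less where a joint would pass 70% of its speed; a pose out of reach is approached as far as the arm can. A call with a gripper value outside its range is refused whole. The fingers move at their own pace and stop on an object; FORCE is the grip in N (left out, the last holds). Time passes only in rows, so rows that repeat a pose let the fingers close. It gives the time, the measured TCP pose, the force and the opening at its end, in the units of the state.
- arm.read_state(): the state, without advancing time (a new reading comes with each control period).
- arm.get_image(name): name is "side" or "top" or "wrist"; returns the picture (480x640x3 uint8, blue, green, red); there is no depth.
- arm.camera_params(name): a dict with "mtx" (3x3 intrinsics, pixels), "rvec" (rotation vector, rad) and "tvec" (3), from world to camera coordinates, as OpenCV has them. Camera axes: x right, y down, z forward; pixel columns grow to the right and rows downward; lengths in m; the calibration is good to about 2 mm. A picture is of the moment at which its call begins: read the wrist's pose just before it. camera_params takes no time and is no camera call; for the wrist camera it gives the pose at the moment of the call.
- arm.finish_job(): hands the job in, once; it reports no verdict.
The state is a dict: "time_s": time; "joint_pos": joint angles; "joint_vel": joint speeds; "joint_torque": joint torques, N m; "tcp_pos": TCP position; "eef_rot": TCP orientation; "contact_force": force on the tool from outside, world axes, zero at the start; "torque": the same for the moment, N m; "finger_gap": finger opening in m.
Only numpy, scipy, OpenCV 4.12 (cv2) and the standard library are available. Lean on these libraries where they do the work, as an engineer would, in place of code of your own. Each camera call takes 0.05 s, during which the arm holds its last target.

### The job

Make up two repair kits from the loose parts on the bench, one part to a compartment. Blue tray: the black knob in the compartment at the white-tab end, the orange capacitor in the middle, the heat sink at the other end; red tray: the cream knob at the white-tab end and the toroid coil in the other compartment. Set every part down gently without dropping it, the right way up and flat on the compartment floor, and leave the blue capacitor and the green relay standing where they are.

Things in the scene. Friction and masses are not known exactly. Their poses are not given: they have to be found in the camera images.
- tray_blue: Blue kit tray, fixed to the table: three open compartments in a row along its y axis, each 76 by 76 mm inside; outer size 82 (x) by 240 mm (y), walls 3 mm thick, their tops 10 mm above the table, floor 3 mm thick. A white tab (50 by 16 mm, top at 10 mm) sticks out at its +y end. Origin on the table under the centre, z up. Compartment centres: x = 0, y = +79 mm (tab end), 0 (middle) and -79 mm (far end).
- tray_red: Red kit tray, fixed to the table: two open compartments in a row along its y axis, each 76 by 76 mm inside; outer size 82 (x) by 161 mm (y), walls 3 mm thick, their tops 10 mm above the table, floor 3 mm thick. A white tab (50 by 16 mm, top at 10 mm) sticks out at its +y end. Origin on the table under the centre, z up. Compartment centres: x = 0, y = +39.5 mm (tab end) and -39.5 mm (far end).
- black_knob_mid (a point): Black fluted control knob, round, standing on its skirt: skirt 44 mm across and 6 mm high, above it a straight grip 33 mm across, 32 mm high in all, with a white pointer line on its top. Point at its centre, 16 mm above its underside; z up along its axis.
- cream_knob_mid (a point): Cream-coloured fluted control knob, round, standing on its skirt: skirt 44 mm across and 6 mm high, above it a straight grip 33 mm across, 32 mm high in all, with a black pointer line on its top. Point at its centre, 16 mm above its underside; z up along its axis.
- orange_cap_mid (a point): Large electrolytic capacitor can standing upright, orange sleeve with a white stripe, black top with two brass screw terminals: 36 mm across, body 50 mm high, terminals 5 mm more. Point at the centre of the body, 25 mm above its underside; z up along its axis.
- heatsink_mid (a point): Bare aluminium heat sink standing on its base, fins up: 50 mm (x, along the fins) by 40 mm (y, across the fins) by 32 mm high; the flat outer fins are its +y and -y sides, the best to grip. Point at its centre, 16 mm above its underside; z up.
- toroid_mid (a point): Toroid coil lying flat: bright yellow ring core with spaced turns of copper wire, 50 mm across outside, hole 28 mm, 26 mm high. Point at the centre of the hole, 13 mm above its underside; z up along its axis.
- blue_cap_mid (a point): Not wanted, stays where it is. Large electrolytic capacitor can standing upright, dark blue sleeve with a white stripe, black top with two brass screw terminals: 36 mm across, body 50 mm high, terminals 5 mm more. Point at the centre of the body, 25 mm above its underside; z up along its axis.
- relay_mid (a point): Not wanted, stays where it is. Green block relay with a black foot and a white patch on top, 34 mm (x) by 28 mm (y) by 45 mm high. Point at its centre, 22.5 mm above its underside; z up.
There are look-alikes about, which are no part of the job. There is more than one size of the tray_red; the one meant has the size given above.

How it is judged (in metres and radians):
At the end, for the whole second after the job is handed in: Each of the five parts rests flat on the floor of its own compartment (centre within 20 mm of the compartment's centre along each tray axis, height within 4 mm), right way up (within 7 degrees) and at rest; the blue capacitor and the green relay stand upright within 20 mm of where they were (x of black_knob_mid in the frame of tray_blue between -0.02 and 0.02 m and y of black_knob_mid in the frame of tray_blue between 0.059 and 0.099 m and z of black_knob_mid in the frame of tray_blue between 0.015 and 0.023 m and angle between each of black_knob_mid, orange_cap_mid, heatsink_mid, cream_knob_mid, toroid_mid, blue_cap_mid, relay_mid's own z axis and vertical below 0.12 rad and linear speed of each of black_knob, orange_cap, heatsink, cream_knob, toroid below 0.03 m/s and x of orange_cap_mid in the frame of tray_blue between -0.02 and 0.02 m and y of orange_cap_mid in the frame of tray_blue between -0.02 and 0.02 m and z of orange_cap_mid in the frame of tray_blue between 0.024 and 0.032 m and x of heatsink_mid in the frame of tray_blue between -0.02 and 0.02 m and y of heatsink_mid in the frame of tray_blue between -0.099 and -0.059 m and z of heatsink_mid in the frame of tray_blue between 0.015 and 0.023 m and x of cream_knob_mid in the frame of tray_red between -0.02 and 0.02 m and y of cream_knob_mid in the frame of tray_red between 0.0195 and 0.0595 m and z of cream_knob_mid in the frame of tray_red between 0.015 and 0.023 m and x of toroid_mid in the frame of tray_red between -0.02 and 0.02 m and y of toroid_mid in the frame of tray_red between -0.0595 and -0.0195 m and z of toroid_mid in the frame of tray_red between 0.012 and 0.02 m and distance of each of blue_cap_mid, relay_mid from where it was at the start of the episode below 0.02 m); the robot touches nothing.
It fails at once if one of the five parts is dropped or thrown (falls free by more than about 35 mm) ((contact force between black_knob and the fingers below 0.01 N and linear speed of black_knob above 0.8 m/s) or (contact force between orange_cap and the fingers below 0.01 N and linear speed of orange_cap above 0.8 m/s) or (contact force between heatsink and the fingers below 0.01 N and linear speed of heatsink above 0.8 m/s) or (contact force between cream_knob and the fingers below 0.01 N and linear speed of cream_knob above 0.8 m/s) or (contact force between toroid and the fingers below 0.01 N and linear speed of toroid above 0.8 m/s)).
It fails at once if the blue capacitor or the green relay is moved by more than 20 mm (distance of any of blue_cap_mid, relay_mid from where it was at the start of the episode above 0.02 m).
It also fails if it takes over 106 s, if anything falls off the work surface, if the arm or the gripper's body presses on something with over 40 N, if the wrist force passes 120 N, or if a joint passes its speed limit or range.

## Working session

There is one attempt and no reset: what is moved stays moved. The work goes in short steps, Python scripts to look and compute and a shell command to move; the robot and the scene stay as the last step left them, time stands still between calls to the robot, and variables do not carry over. Pictures are saved under pics/ and viewed, and the job is handed in when it is done.

```bash
ls; mkdir -p pics; python3 - <<'E'
from rig import arm
import cv2
s=arm.read_state();print({k:s[k] for k in('time_s','tcp_pos','eef_rot','finger_gap','contact_force')})
for n in("top","side","wrist"):
    im=arm.get_image(n);cv2.imwrite(f"pics/{n}0.png",im)
    p=arm.camera_params(n);print(n,p)
E
```

```text
pics
{'time_s': 0.0, 'tcp_pos': array([ 0.17366351, -0.59988332,  0.24425043]), 'eef_rot': array([-1.79884565e+02,  3.88038891e-03,  1.61477684e+01]), 'finger_gap': 0.08553970406395024, 'contact_force': array([-0.00957487,  0.39230067,  0.73255485])}
top {'mtx': array([[501.48656018,   0.        , 320.92001339],
       [  0.        , 501.48656018, 234.97199217],
       [  0.        ,   0.        ,   1.        ]]), 'rvec': array([ 2.24867261, -1.95609982,  0.20811851]), 'tvec': array([-0.05943918,  0.53511786,  1.02725197])}
side {'mtx': array([[461.9414444 ,   0.        , 319.90648928],
       [  0.        , 461.9414444 , 238.80214523],
       [  0.        ,   0.        ,   1.        ]]), 'rvec': array([ 0.05691588, -2.75277849,  1.44212306]), 'tvec': array([0.50833111, 0.03002114, 0.88921534])}
wrist {'mtx': array([[353.7836129 ,   0.        , 319.18187235],
       [  0.        , 353.7836129 , 241.39844254],
       [  0.        ,   0.        ,   1.        ]]), 'rvec': array([-2.29427975,  1.7272976 ,  0.28104285]), 'tvec': array([-0.62378681, -0.03803685,  0.37944886])}
```

View pics/top0.png

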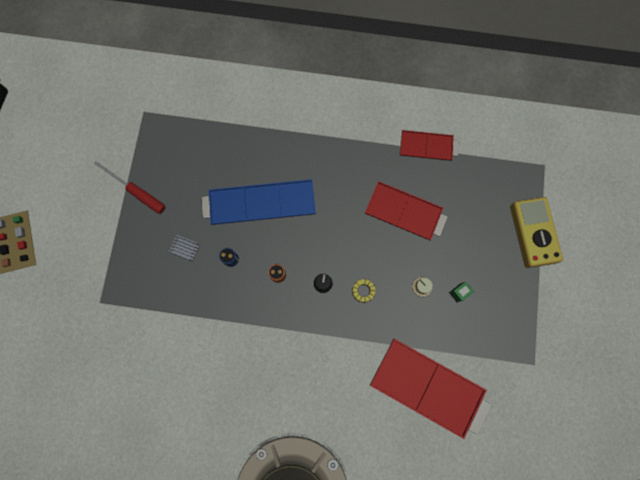

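View pics/side0.png

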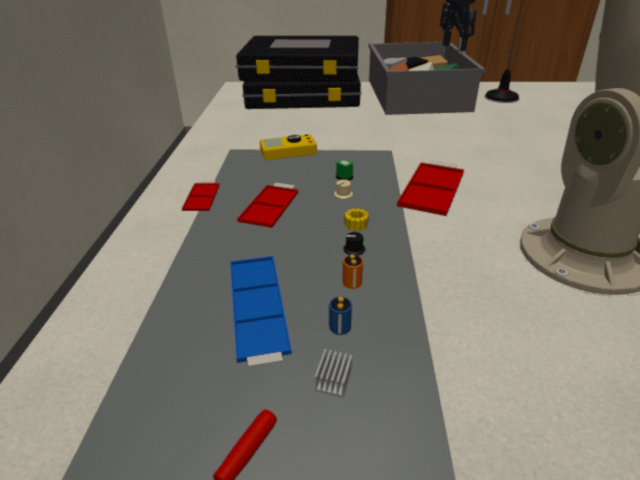

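View pics/wrist0.png

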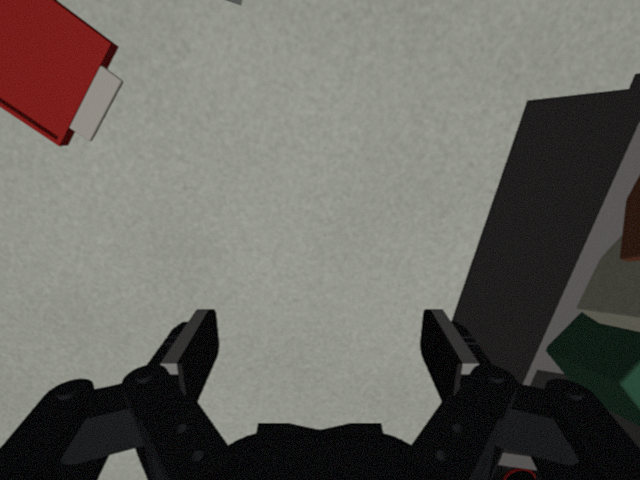

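Top view: blue tray (262,202) with tab at (207,207). Red trays are at (427,145) small, (404,211) middle and (428,387) large. Parts: heat sink (184,247), blue cap (229,257), orange cap (277,272), black knob (323,282), toroid (364,291), cream knob (423,287), relay (462,291). Next I'll measure.

```bash
cat > h.py <<'E'
from rig import arm
import cv2, numpy as np
def cam(p):
    R=cv2.Rodrigues(np.array(p['rvec']))[0];return R,np.array(p['tvec']).ravel(),np.array(p['mtx'])
def cast(p,uv,z):
    R,t,K=cam(p);uv=np.atleast_2d(np.array(uv,float))
    d=(R.T@np.linalg.inv(K)@np.c_[uv,np.ones(len(uv))].T).T;c=-R.T@t
    return c+d*((z-c[2])/d[:,2])[:,None]
def proj(p,X):
    return cv2.projectPoints(np.atleast_2d(np.array(X,float)),np.array(p['rvec']),np.array(p['tvec']),np.array(p['mtx']),None)[0][:,0]
def tri(p1,u1,p2,u2):
    P=[]
    for p in(p1,p2):
        R,t,K=cam(p);P.append(K@np.c_[R,t])
    X=cv2.triangulatePoints(P[0],P[1],np.array(u1,float).reshape(2,1),np.array(u2,float).reshape(2,1))
    return (X[:3]/X[3]).ravel()
def comps(mask,amin=30):
    n,l,s,c=cv2.connectedComponentsWithStats(mask.astype(np.uint8));return [(s[i],c[i],l==i) for i in range(1,n) if s[i,4]>=amin]
def rect(p,m,z):
    ct=max(cv2.findContours(m.astype(np.uint8),cv2.RETR_EXTERNAL,cv2.CHAIN_APPROX_NONE)[0],key=cv2.contourArea)[:,0]
    W=cast(p,ct,z)[:,:2];return cv2.minAreaRect((W*1000).astype(np.float32))
E
python3 - <<'E'
from h import *
im=cv2.imread('pics/top0.png');p=arm.camera_params('top')
R,t,K=cam(p);print('cam',-R.T@t, 'ax',R[2])
h=cv2.cvtColor(im,cv2.COLOR_BGR2HSV);H,S,V=cv2.split(h)
M={'red':((H<8)|(H>172))&(S>150),'blue':(H>100)&(H<125)&(S>150)}
for k,m in M.items():
    for s,c,mm in comps(m,300): print(k,s,c,'rect@10mm',rect(p,mm,0.01))
sm=cv2.resize(im[220:320,150:490],None,fx=2.3,fy=2.3,interpolation=cv2.INTER_CUBIC);cv2.imwrite('pics/crop1.png',sm)
sd=cv2.imread('pics/side0.png');cv2.imwrite('pics/crop2.png',cv2.resize(sd[140:410,220:440],None,fx=2.2,fy=2.2,interpolation=cv2.INTER_CUBIC))
E
```

```text
cam [ 0.31657088 -0.01152882  1.11569741] ax [ 0.20461805  0.02471773 -0.97852976]
red [ 400  131   53   29 1246] [426.38844302 145.05778491] rect@10mm ((795.6681518554688, -198.2685089111328), (60.864105224609375, 119.60391998291016), 1.6497726440429688)
red [126 183  39  30 410] [145.05121951 197.57073171] rect@10mm ((578.8145751953125, 427.3671875), (104.76750183105469, 22.113182067871094), 62.86597442626953)
red [ 366  182   77   58 2387] [403.80854629 210.27984918] rect@10mm ((631.3362426757812, -162.35598754882812), (157.85792541503906, 81.2728271484375), 74.7281494140625)
red [ 371  339  115   99 5536] [428.28937861 387.98554913] rect@10mm ((252.43553161621094, -253.57037353515625), (219.79600524902344, 109.45721435546875), 69.00745391845703)
blue [ 209  180  106   44 3518] [261.32575327 201.56651507] rect@10mm ((606.5426025390625, 161.70030212402344), (80.59400177001953, 236.4170379638672), 13.985610961914062)
```

View pics/crop1.png

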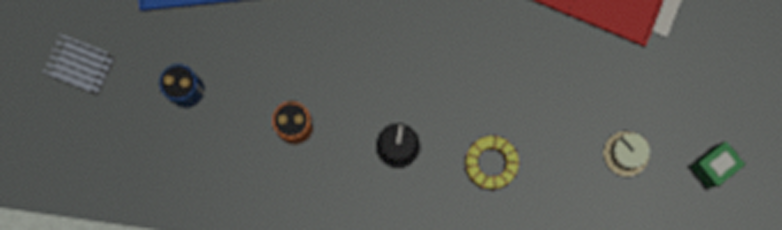

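View pics/crop2.png

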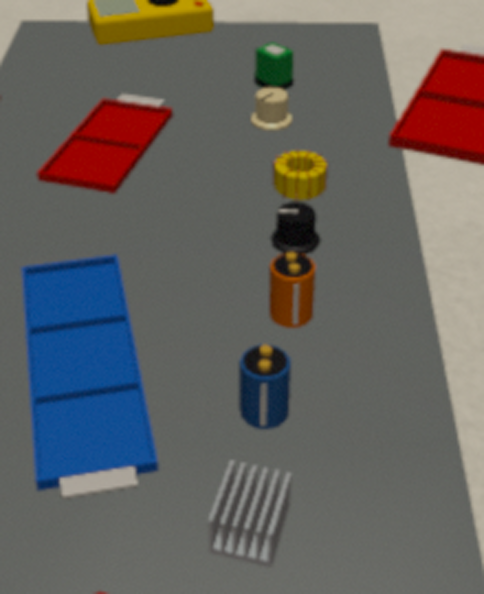

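Middle red tray measures 158 by 81 mm, which matches 161 by 82. The small one is about 60 by 120 and the large one 110 by 220, so those are decoys. There is only one of each part, all in the row: the orange cap (277,272) has to be told from the blue one (229,257), and the black knob (323,282) from the cream one (423,287). Next I'll measure the part positions.

```bash
python3 - <<'E'
from h import *
im=cv2.imread('pics/top0.png');p=arm.camera_params('top');sd=cv2.imread('pics/side0.png');q=arm.camera_params('side')
H,S,V=cv2.split(cv2.cvtColor(im,cv2.COLOR_BGR2HSV).astype(int).astype(np.uint8))
def roi(m,u,v,r=24):
    z=np.zeros_like(m,dtype=bool);z[v-r:v+r,u-r:u+r]=1;return m&z
# deviation from mat: mat local colour
mat=np.median(im[230:300,240:270].reshape(-1,3),0);print('mat',mat)
d=np.abs(im.astype(int)-mat).max(2)
Hs,Ss,Vs=cv2.split(cv2.cvtColor(sd,cv2.COLOR_BGR2HSV))
for n,u,v,z,hz in[('heatsink',184,247,.032,.016),('blue',229,257,.05,.025),('orange',277,272,.05,.025),('black',323,282,.032,.016),('toroid',364,291,.026,.013),('cream',423,287,.032,.016),('relay',462,291,.045,.0225)]:
    m=roi(d>22,u,v,22)
    s,c,mm=max(comps(m,20),key=lambda a:a[0][4])
    m2=mm
    if n in('blue','orange','black'): m2=roi(V<45,u,v,22)
    if n=='cream': m2=roi((V>120)&mm,u,v)
    cs=comps(m2,10); s2,c2,mm2=max(cs,key=lambda a:a[0][4])
    print(n,'all',s,np.round(c,1),'mid-cast',np.round(cast(p,c,hz)[0]*1000),'sub',s2,np.round(c2,1),'top-cast',np.round(cast(p,c2,z)[0]*1000),'rect',np.round(rect(p,mm,hz)[1],0),round(rect(p,mm,hz)[2],1))
    print('    side pixel of mid', np.round(proj(q,cast(p,c,hz)[0])[0]))
for t in[(207,207),(440,224)]: print('tab',cast(p,t,.01)[0]*1000)
E
```

```text
mat [87. 89. 86.]
heatsink all [172 251  20   8  43] [181.5 254.7] mid-cast [459. 317.  16.] sub [172 251  20   8  43] [181.5 254.7] top-cast [457. 312.  32.] rect [46.  4.] 76.3
    side pixel of mid [345. 375.]
blue all [219 248  20  19 291] [228.5 257. ] mid-cast [467. 211.  25.] sub [221 249  13  13  91] [227.1 255.3] top-cast [467. 209.  50.] rect [46. 35.] 53.8
    side pixel of mid [340. 316.]
orange all [268 264  18  19 263] [276.7 273. ] mid-cast [447. 100.  25.] sub [270 266  13  12  75] [276.2 271.8] top-cast [446.  99.  50.] rect [40. 37.] 8.8
    side pixel of mid [352. 272.]
black all [314 274  19  19 277] [322.6 283. ] mid-cast [440.  -2.  16.] sub [314 274  18  19 238] [322.5 283.6] top-cast [437.  -2.  32.] rect [40. 40.] 8.0
    side pixel of mid [355. 243.]
toroid all [352 279  24  24 338] [363.6 290.2] mid-cast [437. -94.  13.] sub [352 279  24  24 338] [363.6 290.2] top-cast [436. -93.  26.] rect [51. 51.] 7.2
    side pixel of mid [356. 219.]
cream all [412 277  21  20 302] [422.5 286.5] mid-cast [ 463. -221.   16.] sub [412 277  21  20 235] [423.2 286.3] top-cast [ 461. -219.   32.] rect [42. 44.] 8.0
    side pixel of mid [344. 189.]
relay all [449 282  24  20 276] [460.6 291.6] mid-cast [ 463. -303.   22.] sub [449 282  24  20 276] [460.6 291.6] top-cast [ 460. -297.   45.] rect [31. 44.] 46.3
    side pixel of mid [344. 171.]
tab [576.22797423 282.38205921  10.        ]
tab [ 610.41892537 -247.28600367   10.        ]
```

```bash
cat >> h.py <<'E'
from scipy.spatial.transform import Rotation as Ro
def plan(xyz,yaw,n=0):
    s=arm.read_state();R0=Ro.from_euler('xyz',s['eef_rot'],degrees=True);R1=Ro.from_euler('xyz',[180,0,yaw],degrees=True)
    d=R0.inv().apply(np.array(xyz)-s['tcp_pos'])*100;r=(R0.inv()*R1).as_rotvec(degrees=True)
    print('t',round(s['time_s'],2),'tcp',np.round(s['tcp_pos']*1000,1),'rot',np.round(s['eef_rot'],1),'F',np.round(s['contact_force'],1),'gap',round(s['finger_gap']*1000,1))
    print('shift cm',np.round(d,2),'turn',np.round(r,1),'dist',round(np.linalg.norm(d),1))
    for k in range(1,n+1): print(np.round(np.r_[d,r]*k/n,2).tolist())
E
python3 - <<'E'
from h import *
plan([.462,-.220,.20],75,2)
p=arm.camera_params('wrist');R,t,K=cam(p);s=arm.read_state()
R0=Ro.from_euler('xyz',s['eef_rot'],degrees=True)
print('wrist cam in tool (mm)',R0.inv().apply(-R.T@t-s['tcp_pos'])*1000,'axis in tool',R0.inv().apply(R[2]))
E
```

```text
t 0.15 tcp [ 173.7 -600.   244.5] rot [-179.9    0.    16.1] F [0.3 0.2 1.1] gap 85.3
shift cm [ 38.26 -28.47   4.49] turn [ -0.1  -0.  -58.9] dist 47.9
[19.13, -14.24, 2.25, -0.04, -0.02, -29.43]
[38.26, -28.47, 4.49, -0.08, -0.04, -58.85]
wrist cam in tool (mm) [  82.70873526   -0.60811687 -127.06716923] axis in tool [-3.16043385e-01  1.93654573e-04  9.48744719e-01]
```

```bash
python3 -m handwheel '[[2,-1.5,0.2,0,0,-3,-1],[4.5,-3.4,0.5,0,0,-7,-1],[7,-5.2,0.8,0,0,-11,-1],[9.5,-7.1,1.1,0,0,-15,-1],[12,-8.9,1.4,0,0,-19,-1],[14.5,-10.8,1.7,0,0,-23,-1],[17,-12.6,2,0,0,-26.5,-1],[19.1,-14.2,2.2,0,0,-29.4,-1]]' 40; python3 - <<'E'
from h import *
plan([.462,-.220,.20],75,2)
E
```

```text
time_s: 0.82
tcp_pos: [0.319, -0.4086, 0.2229]
eef_rot: [-180.0, -0.0, 45.8]
contact_force: [1.3, -0.0, -0.2]
finger_gap: 0.0855
t 0.82 tcp [ 319.  -408.6  222.9] rot [-180.    -0.    45.8] F [ 1.3 -0.  -0.2] gap 85.5
shift cm [23.49 -2.9   2.3 ] turn [ -0.   -0.  -29.2] dist 23.8
[11.75, -1.45, 1.15, -0.01, -0.02, -14.59]
[23.49, -2.9, 2.3, -0.03, -0.03, -29.19]
```

```bash
python3 -m handwheel '[[3,-0.4,0.3,0,0,-4,-1],[6.3,-0.8,0.6,0,0,-8,-1],[9.6,-1.2,1,0,0,-12,-1],[12.9,-1.6,1.3,0,0,-16,-1],[16.2,-2,1.6,0,0,-20,-1],[19.2,-2.4,1.9,0,0,-24,-1],[22,-2.7,2.2,0,0,-27.4,-1],[23.5,-2.9,2.3,0,0,-29.2,-1]]'; python3 - <<'E'
from h import *
p=arm.camera_params('wrist');im=arm.get_image('wrist');cv2.imwrite('pics/w1.png',im)
plan([.462,-.220,.20],75)
print(proj(p,[[.462,-.220,.032],[.462,-.220,0]]))
E
```

```text
time_s: 1.48
tcp_pos: [0.4633, -0.2191, 0.1999]
eef_rot: [-180.0, -0.1, 75.2]
contact_force: [0.5, -0.2, -0.5]
finger_gap: 0.0853
t 1.53 tcp [ 464.3 -217.5  199.9] rot [ 1.80e+02 -1.00e-01  7.53e+01] F [1.4 1.3 0.2] gap 85.7
shift cm [-0.3  -0.16 -0.01] turn [ 0.  -0.1  0.3] dist 0.3
[[317.0012577  225.53568806]
 [317.18827177 216.36201804]]
```

View pics/w1.png

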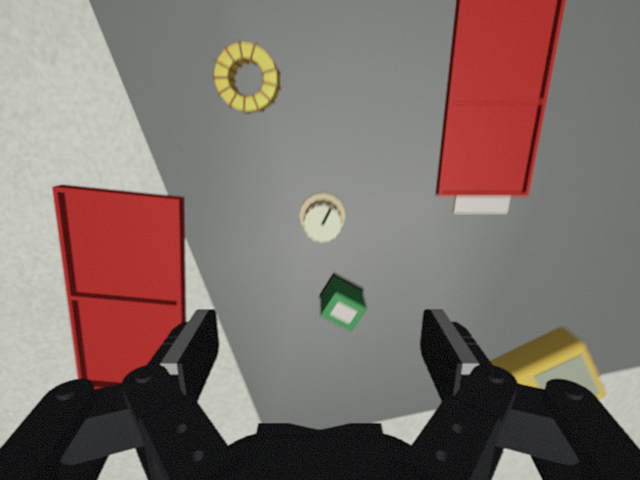

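Knob top is at (323,223), skirt (322,214), toroid hole (246,78); the red tray's tab-end corners are (437,194) and (529,195).

```bash
python3 - <<'E'
from h import *
p=arm.camera_params('wrist')
im=cv2.imread('pics/w1.png');H,S,V=cv2.split(cv2.cvtColor(im,cv2.COLOR_BGR2HSV))
r=lambda z:np.round(z*1000,1)
m=np.zeros(V.shape,bool);m[185:250,290:355]=1
mm=max(comps(m&(V>115),50),key=lambda a:a[0][4]);print('cream blob',mm[0],mm[1],r(cast(p,mm[1],.016)))
print('cream top',r(cast(p,(323,223),.032)),'skirt',r(cast(p,(322,213),.006)))
m=np.zeros(V.shape,bool);m[35:120,205:290]=1
mm=max(comps(m&(H>18)&(H<35)&(S>90),50),key=lambda a:a[0][4]);print('tor',mm[0],mm[1],r(cast(p,mm[1],.020)), r(cast(p,(247,77),.026)))
c=cast(p,[(437,194),(529,195)],.01);print('tab corners',r(c),'width',np.linalg.norm(c[1]-c[0]))
mid=c.mean(0);ax=c[1]-c[0];a=np.degrees(np.arctan2(ax[1],ax[0]));print('x-axis ang',a)
for A in(a,):
    y=np.array([np.cos(np.radians(-105.3)),np.sin(np.radians(-105.3))]);print('tray centre',r(mid[:2]-y*.0805))
plan([.462,-.220,.20],75)
E
```

```text
cream blob [ 290  185   65   65 4124] [322.0143065  217.21241513] [[ 468.2 -216.2   16. ]]
cream top [[ 468.7 -217.4   32. ]] skirt [[ 468.7 -214.8    6. ]]
tor [ 214   42   40   69 1384] [231.01950867  72.05563584] [[428.8 -82.7  20. ]] [[440.8 -90.2  26. ]]
tab corners [[ 573.9 -223.3   10. ]
 [ 654.3 -245.4   10. ]] width 0.08340904378642118
x-axis ang -15.393135955749825
tray centre [ 635.4 -156.7]
t 1.53 tcp [ 464.3 -217.5  199.9] rot [ 1.80e+02 -1.00e-01  7.53e+01] F [1.4 1.3 0.2] gap 85.7
shift cm [-0.3  -0.16 -0.01] turn [ 0.  -0.1  0.3] dist 0.3
```

```bash
python3 - <<'E'
from h import *
plan([.466,-.218,.022],75)
E
```

```text
t 1.53 tcp [ 464.3 -217.5  199.9] rot [ 1.80e+02 -1.00e-01  7.53e+01] F [1.4 1.3 0.2] gap 85.7
shift cm [-0.05  0.17 17.79] turn [ 0.  -0.1  0.3] dist 17.8
```

```bash
python3 -m handwheel '[[0,0.1,2,0,0,0,-1],[0,0.2,5,0,0,0,-1],[0,0.2,8,0,0,0,-1],[0,0.2,11,0,0,0,-1],[0,0.2,14,0,0,0,-1],[0,0.2,16.2,0,0,0,-1],[0,0.2,17.4,0,0,0,-1],[0,0.2,17.8,0,0,0,-1]]' 40;  python3 -m handwheel '[[0,0,0,0,0,0,0],[0,0,0,0,0,0,1],[0,0,0,0,0,0,1],[0,0,0,0,0,0,1],[0,0,0,0,0,0,1],[0,0,0,0,0,0,1]]' 40; python3 - <<'E'
from h import *
im=arm.get_image('wrist');cv2.imwrite('pics/w2.png',im)
plan([.466,-.218,.12],75)
E
```

```text
time_s: 2.2
tcp_pos: [0.4619, -0.2235, 0.0202]
eef_rot: [-179.8, -0.0, 74.7]
contact_force: [0.2, 0.0, -0.2]
finger_gap: 0.0851
time_s: 2.7
tcp_pos: [0.4645, -0.2237, 0.0238]
eef_rot: [179.9, 0.0, 74.7]
contact_force: [-1.4, -0.1, 4.9]
finger_gap: 0.0311
t 2.75 tcp [ 464.5 -223.7   23.8] rot [179.9   0.   74.7] F [-1.5 -0.3  7.2] gap 30.8
shift cm [ 0.58  0.01 -9.62] turn [ 0.1  0.  -0.3] dist 9.6
```

View pics/w2.png

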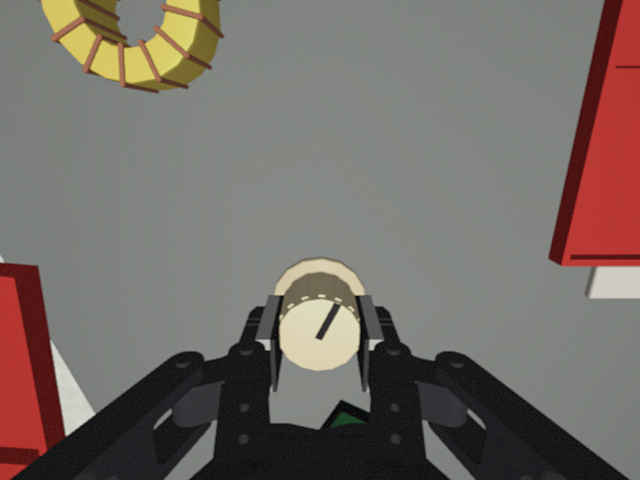

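Knob is held (gap 31 mm), but the fingertips seem to press on the skirt (Fz about 7 N), so I'll re-grip a few mm higher.

```bash
python3 -m handwheel '[[0,0,0,0,0,0,-0.1],[0,0,-0.3,0,0,0,-0.1],[0.3,0,-0.6,0,0,0,0],[0.3,0,-0.6,0,0,0,1],[0.3,0,-0.6,0,0,0,1],[0.3,0,-0.6,0,0,0,1],[0.3,0,-0.6,0,0,0,1]]' 50;  python3 - <<'E'
from h import *
plan([.466,-.218,.15],75)
E
```

```text
time_s: 3.33
tcp_pos: [0.4651, -0.22, 0.0294]
eef_rot: [179.9, -0.0, 74.8]
contact_force: [-2.9, 2.7, 11.3]
finger_gap: 0.0302
t 3.33 tcp [ 465.1 -220.    29.4] rot [179.9  -0.   74.8] F [-2.9  2.7 11.3] gap 30.2
shift cm [  0.21   0.05 -12.06] turn [ 0.1 -0.  -0.2] dist 12.1
```

```bash
python3 -m handwheel '[[0,0,-0.3,0,0,0,1],[0,0,-1.2,0,0,0,1],[0,0,-2.5,0,0,0,1],[0,0,-4.5,0,0,0,1],[0,0,-6.5,0,0,0,1],[0,0,-8,0,0,0,1],[0,0,-9,0,0,0,1],[0,0,-9,0,0,0,1]]';  python3 - <<'E'
from h import *
im=arm.get_image('wrist');cv2.imwrite('pics/w3.png',im)
plan([.621,-.20,.12],75)
E
```

```text
time_s: 4.0
tcp_pos: [0.4657, -0.2209, 0.1209]
eef_rot: [179.8, 0.1, 74.7]
contact_force: [0.3, -0.5, 0.2]
finger_gap: 0.0307
t 4.05 tcp [ 465.  -220.7  119.3] rot [179.9   0.   74.7] F [ 0.2  0.6 -1. ] gap 30.7
shift cm [ 6.1  14.51 -0.04] turn [ 0.1  0.  -0.3] dist 15.7
```

View pics/w3.png

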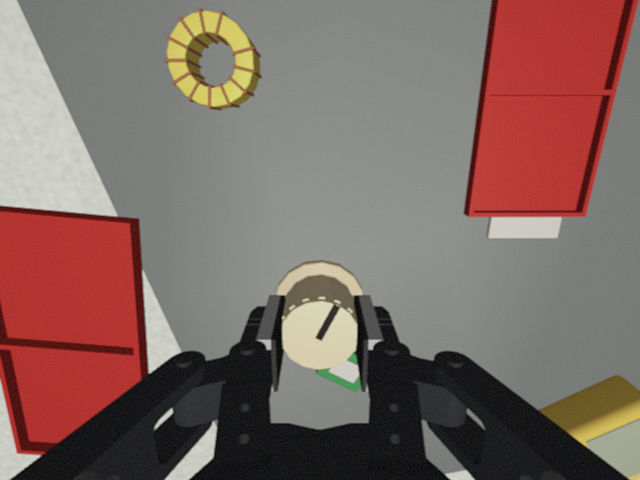

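Knob is held. The red tray's tab-end corners are at (467,214) and (585,215), and its divider runs (489,95)–(611,92).

```bash
python3 - <<'E'
from h import *
p=arm.camera_params('wrist');r=lambda z:np.round(z*1000,1)
c=cast(p,[(467,214),(585,215)],.01);print(r(c),np.linalg.norm(c[0]-c[1]))
d=cast(p,[(489,95),(611,92)],.01);print(r(d),np.linalg.norm(d[0]-d[1]))
print('comp centre',r((c.mean(0)+d.mean(0))/2),'mids',r(c.mean(0)),r(d.mean(0)))
print('tor hole',r(cast(p,(218,57),.026)))
q=arm.camera_params('top')
X=(c.mean(0)+d.mean(0))/2
X[2]=.14
plan([X[0],X[1],.12],75,4)
E
```

```text
[[ 570.1 -225.4   10. ]
 [ 648.5 -247.7   10. ]] 0.08144401724259549
[[ 593.7 -153.3   10. ]
 [ 666.7 -171.6   10. ]] 0.07529064787438805
comp centre [ 619.7 -199.5   10. ] mids [ 609.3 -236.5   10. ] [ 630.2 -162.4   10. ]
tor hole [[442.6 -92.6  26. ]]
t 4.05 tcp [ 465.  -220.7  119.3] rot [179.9   0.   74.7] F [ 0.2  0.6 -1. ] gap 30.7
shift cm [ 6.12 14.37 -0.04] turn [ 0.1  0.  -0.3] dist 15.6
[1.53, 3.59, -0.01, 0.03, 0.01, -0.07]
[3.06, 7.19, -0.02, 0.06, 0.02, -0.13]
[4.59, 10.78, -0.03, 0.09, 0.02, -0.2]
[6.12, 14.37, -0.04, 0.12, 0.03, -0.26]
```

```bash
python3 -m handwheel '[[0.5,1.2,0,0,0,0,1],[1.4,3.3,0,0,0,0,1],[2.5,5.8,0,0,0,0,1],[3.6,8.4,0,0,0,0,1],[4.7,11,0,0,0,0,1],[5.6,13,0,0,0,0,1],[6.1,14.2,0,0,0,0,1],[6.1,14.4,0,0,0,0,1]]'; python3 -m handwheel '[[0,0,1,0,0,0,1],[0,0,2.5,0,0,0,1],[0,0,4,0,0,0,1],[0,0,5.5,0,0,0,1],[0,0,6.7,0,0,0,1],[0,0,7.4,0,0,0,1],[0,0,7.8,0,0,0,1],[0,0,7.8,0,0,0,1]]';  python3 - <<'E'
from h import *
im=arm.get_image('wrist');cv2.imwrite('pics/w4.png',im)
plan([.6205,-.20,.03],75)
E
```

```text
time_s: 4.72
tcp_pos: [0.6207, -0.1973, 0.1161]
eef_rot: [-179.9, -0.1, 74.9]
contact_force: [-1.0, 0.3, -0.2]
finger_gap: 0.0303
time_s: 5.38
tcp_pos: [0.6185, -0.1995, 0.0393]
eef_rot: [-179.9, 0.0, 74.7]
contact_force: [-1.3, 0.7, -0.4]
finger_gap: 0.0308
t 5.43 tcp [ 619.1 -199.6   40.2] rot [-180.    -0.    74.7] F [-0.1 -0.3  0.1] gap 30.6
shift cm [-0.01  0.14  1.02] turn [-0.  -0.  -0.3] dist 1.0
```

View pics/w4.png

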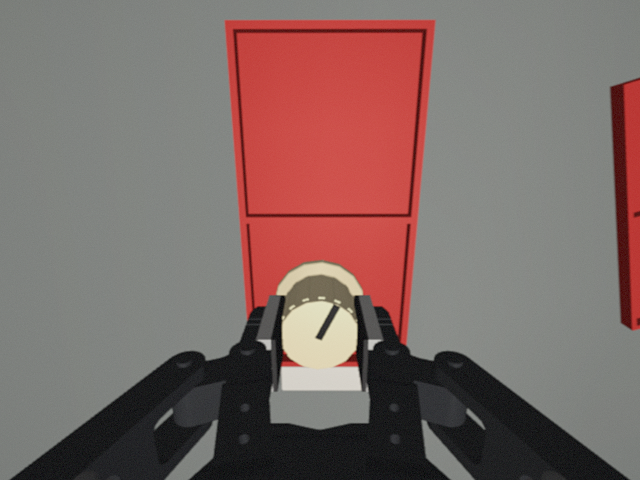

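```bash
python3 - <<'E'
from h import *
p=arm.camera_params('wrist');r=lambda z:np.round(z*1000,1)
c=cast(p,[(225,20),(435,20),(246,217),(412,217)],.01);print(r(c),np.linalg.norm(c[0]-c[1]))
print('ctr',r((c[2]+c[3])/2), 'far',r((c[0]+c[1])/2))
# knob top in world
print('knob top (if TCP+~9mm)',r(cast(p,(320,333),.05)), 'skirt',r(cast(p,(320,303),.022)))
E
python3 -m handwheel '[[0,0.1,0.4,0,0,0,1],[0,0.1,0.7,0,0,0,1],[0,0.1,0.9,0,0,0,1],[0,0.1,0.9,0,0,0,1]]'
```

```text
[[ 616.6  -73.9   10. ]
 [ 695.1  -95.4   10. ]
 [ 598.6 -150.5   10. ]
 [ 672.  -170.7   10. ]] 0.08141673139008015
ctr [ 635.3 -160.6   10. ] far [655.9 -84.6  10. ]
knob top (if TCP+~9mm) [[ 621.9 -193.6   50. ]] skirt [[ 621.4 -195.8   22. ]]
time_s: 5.77
tcp_pos: [0.6209, -0.1998, 0.0326]
eef_rot: [179.9, 0.0, 74.7]
contact_force: [-3.2, 0.2, 6.0]
finger_gap: 0.0305
```

```bash
python3 -m handwheel '[[0,0,0,0,0,0,0.1],[0,0,0,0,0,0,0],[0,0,0,0,0,0,-0.2],[0,0,-0.5,0,0,0,-0.4],[0,0,-2.5,0,0,0,-1],[0,0,-5.5,0,0,0,-1],[0,0,-9,0,0,0,-1],[0,0,-12,0,0,0,-1]]'; python3 - <<'E'
from h import *
p=arm.camera_params('wrist');im=arm.get_image('wrist');cv2.imwrite('pics/w5.png',im)
plan([.439,-.093,.14],75,4)
E
```

```text
time_s: 6.43
tcp_pos: [0.6204, -0.1995, 0.1535]
eef_rot: [180.0, -0.0, 74.8]
contact_force: [1.3, -0.3, 0.9]
finger_gap: 0.0852
t 6.48 tcp [ 623.4 -200.1  160.8] rot [179.4  -0.   74.7] F [ 1.8 -0.6  4.6] gap 85.7
shift cm [  5.48 -20.63   1.87] turn [ 0.6 -0.  -0.3] dist 21.4
[1.37, -5.16, 0.47, 0.15, -0.0, -0.06]
[2.74, -10.32, 0.94, 0.29, -0.0, -0.13]
[4.11, -15.47, 1.41, 0.44, -0.0, -0.19]
[5.48, -20.63, 1.87, 0.59, -0.0, -0.25]
```

View pics/w5.png

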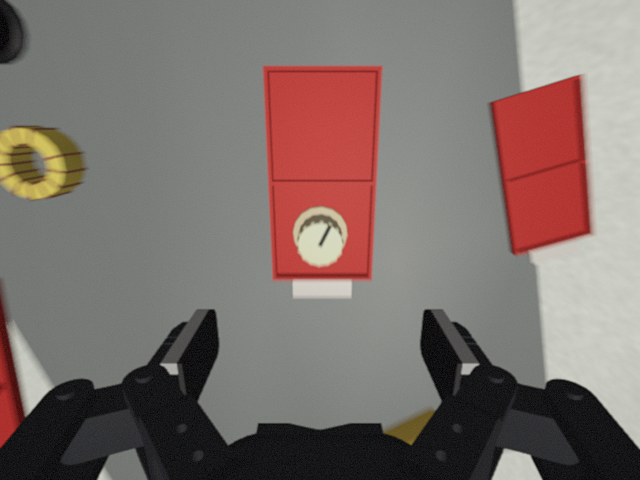

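```bash
python3 -m handwheel '[[0.5,-1.8,0.2,0,0,0,-1],[1.4,-5,0.7,0,0,0,-1],[2.3,-8.3,1.2,0,0,0,-1],[3.2,-11.7,1.7,0,0,0,-1],[4.1,-15,2.3,0,0,0,-1],[4.9,-17.8,2.8,0,0,0,-1],[5.4,-19.6,3.1,0,0,0,-1],[5.6,-20.2,3.3,0,0,0,-1]]'; python3 -m handwheel '[[0,0,0,0,0,0,-1],[0,0,0,0,0,0,-1]]';python3 - <<'E'
from h import *
p=arm.camera_params('wrist');im=arm.get_image('wrist');cv2.imwrite('pics/w6.png',im)
plan([.439,-.093,.027],75)
H,S,V=cv2.split(cv2.cvtColor(im,cv2.COLOR_BGR2HSV))
m=((H>18)&(H<35)&(S>90)).astype(np.uint8);m=cv2.morphologyEx(m,cv2.MORPH_CLOSE,np.ones((9,9),np.uint8))
for a in comps(m,300): print(a[0],a[1],cast(p,a[1],.018))
E
```

```text
time_s: 7.15
tcp_pos: [0.4377, -0.0911, 0.118]
eef_rot: [-179.9, 0.1, 74.8]
contact_force: [-0.4, 0.3, 0.5]
finger_gap: 0.0855
time_s: 7.32
tcp_pos: [0.4411, -0.093, 0.1189]
eef_rot: [179.9, 0.0, 74.7]
contact_force: [0.7, 0.8, -0.5]
finger_gap: 0.0856
t 7.37 tcp [441.5 -93.2 118.9] rot [179.9  -0.   74.7] F [ 0.7  0.5 -0.2] gap 85.2
shift cm [-0.05 -0.26  9.19] turn [ 0.1 -0.  -0.3] dist 9.2
[ 276  210   74   77 3680] [312.82798913 249.22201087] [[ 0.43805133 -0.09137014  0.018     ]]
```

View pics/w6.png

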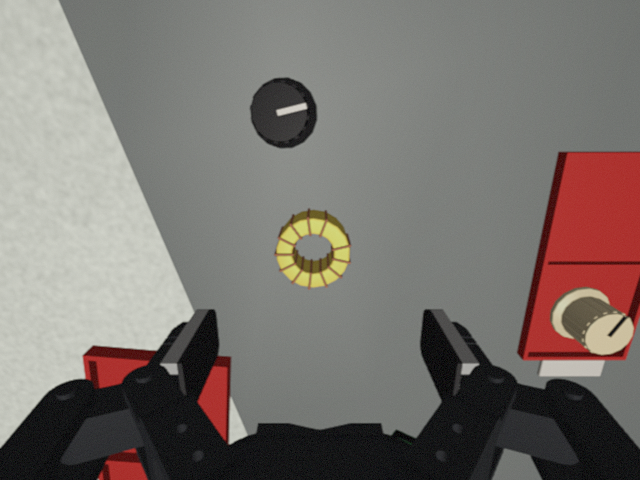

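Toroid is at (313,249), which casts to (438,-91) mm. I'll descend and grip.

```bash
python3 -m handwheel '[[0,-0.2,1.5,0,0,0,-1],[0.1,-0.3,3.8,0,0,0,-1],[0.1,-0.3,6.2,0,0,0,-1],[0.1,-0.3,8,0,0,0,-1],[0.1,-0.3,9,0,0,0,-1],[0.1,-0.3,9.2,0,0,0,-1],[0.1,-0.3,9.2,0,0,0,0]]'; python3 -m handwheel '[[0,0,0,0,0,0,0.3],[0,0,0,0,0,0,0.5],[0,0,0,0,0,0,1],[0,0,0,0,0,0,1],[0,0,0,0,0,0,1]]' 50;python3 - <<'E'
from h import *
p=arm.camera_params('wrist');im=arm.get_image('wrist');cv2.imwrite('pics/w7.png',im)
plan([.645,-.124,.12],75)
E
```

```text
time_s: 7.95
tcp_pos: [0.438, -0.0909, 0.0261]
eef_rot: [-180.0, -0.0, 74.7]
contact_force: [0.5, -0.4, -0.2]
finger_gap: 0.0752
time_s: 8.37
tcp_pos: [0.4387, -0.091, 0.0278]
eef_rot: [179.8, 0.0, 74.7]
contact_force: [-1.2, 0.3, 5.2]
finger_gap: 0.0471
t 8.42 tcp [438.7 -91.   27.8] rot [179.8   0.   74.7] F [-0.5  0.2  5.1] gap 47.3
shift cm [ 2.24 20.8  -9.16] turn [ 0.2  0.  -0.3] dist 22.8
```

View pics/w7.png

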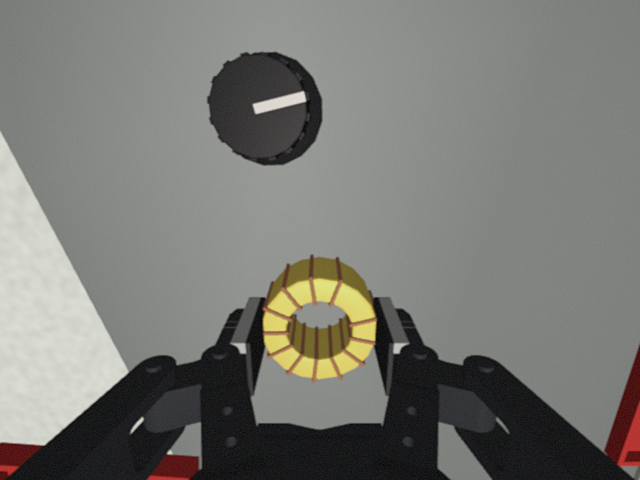

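```bash
python3 -m handwheel '[[0,0,-0.3,0,0,0,1],[0,0,-1.5,0,0,0,1],[0.1,0.8,-3.5,0,0,0,1],[0.3,2.8,-5.5,0,0,0,1],[0.6,5.5,-7,0,0,0,1],[0.9,8.4,-7.5,0,0,0,1],[1.2,11.4,-7.5,0,0,0,1],[1.5,14.2,-7.5,0,0,0,1]]'; python3 -m handwheel '[[0.3,2.6,0,0,0,0,1],[0.6,4.7,0,0,0,0,1],[0.7,5.9,0.2,0,0,0,1],[0.8,6.3,1,0,0,0,1],[0.8,6.4,2.5,0,0,0,1],[0.8,6.4,4.2,0,0,0,1],[0.8,6.4,5.6,0,0,0,1],[0.8,6.4,6,0,0,0,1]]';python3 - <<'E'
from h import *
p=arm.camera_params('wrist');im=arm.get_image('wrist');cv2.imwrite('pics/w8.png',im)
plan([.6435,-.1235,.031],75)
E
```

```text
time_s: 9.08
tcp_pos: [0.5805, -0.1144, 0.1029]
eef_rot: [179.9, 0.0, 74.7]
contact_force: [0.0, -0.4, -0.9]
finger_gap: 0.0474
time_s: 9.75
tcp_pos: [0.64, -0.1226, 0.0383]
eef_rot: [-179.7, 0.0, 74.7]
contact_force: [-1.8, 0.4, -0.4]
finger_gap: 0.0474
t 9.8 tcp [ 640.3 -122.6   38.7] rot [-179.8    0.    74.8] F [-1.3 -0.2 -0.7] gap 47.1
shift cm [-0.    0.34  0.77] turn [-0.2  0.  -0.2] dist 0.8
```

View pics/w8.png

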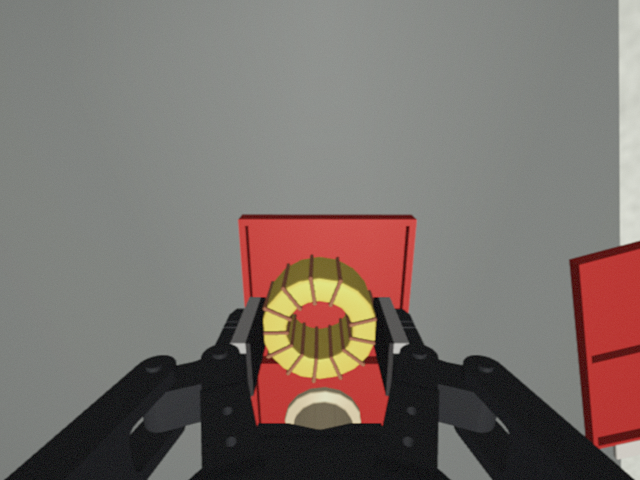

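Toroid is held level over the far compartment. I need to shift it about 3 mm along y and lower it.

```bash
python3 -m handwheel '[[0,0.3,0,0,0,0,1],[0,0.4,0.3,0,0,0,1],[0,0.4,0.5,0,0,0,1],[0,0.4,0.7,0,0,0,1],[0,0.4,0.7,0,0,0,1]]'
```

```text
time_s: 10.22
tcp_pos: [0.6462, -0.1238, 0.0343]
eef_rot: [180.0, -0.0, 74.7]
contact_force: [0.8, 0.8, -0.6]
finger_gap: 0.0471
```

```bash
python3 -m handwheel '[[0,-0.1,0.15,0,0,0,1],[0,-0.1,0.3,0,0,0,1],[0,-0.1,0.4,0,0,0,1],[0,-0.1,0.4,0,0,0,1]]'
```

```text
time_s: 10.55
tcp_pos: [0.6453, -0.1235, 0.0309]
eef_rot: [180.0, 0.0, 74.7]
contact_force: [-2.1, 0.5, 3.7]
finger_gap: 0.0471
```

```bash
python3 -m handwheel '[[0,0,0,0,0,0,-0.1],[0,0,0,0,0,0,-0.3],[0,0,0,0,0,0,-0.5],[0,0,-0.5,0,0,0,-0.7],[0,0,-2.5,0,0,0,-1],[0,0,-5.5,0,0,0,-1],[0,0,-8,0,0,0,-1],[0,0,-9,0,0,0,-1]]'; python3 -m handwheel '[[0,0,0,0,0,0,-1],[0,0,0,0,0,0,-1]]'; python3 - <<'E'
from h import *
p=arm.camera_params('wrist');im=arm.get_image('wrist');cv2.imwrite('pics/w9.png',im)
plan([.440,-.001,.12],105,4)
E
```

```text
time_s: 11.22
tcp_pos: [0.6472, -0.1236, 0.1249]
eef_rot: [179.7, -0.0, 74.7]
contact_force: [0.2, -0.9, 0.2]
finger_gap: 0.0852
time_s: 11.38
tcp_pos: [0.6454, -0.1236, 0.1204]
eef_rot: [180.0, 0.0, 74.7]
contact_force: [-1.1, -0.2, -0.7]
finger_gap: 0.0855
t 11.43 tcp [ 644.6 -123.6  119.2] rot [-179.9    0.    74.7] F [-0.1 -0.5 -0.4] gap 85.2
shift cm [  6.44 -22.97  -0.05] turn [ -0.1  -0.  -30.3] dist 23.9
[1.61, -5.74, -0.01, -0.02, -0.0, -7.56]
[3.22, -11.48, -0.03, -0.04, -0.0, -15.13]
[4.83, -17.23, -0.04, -0.06, -0.01, -22.69]
[6.44, -22.97, -0.05, -0.08, -0.01, -30.25]
```

View pics/w9.png

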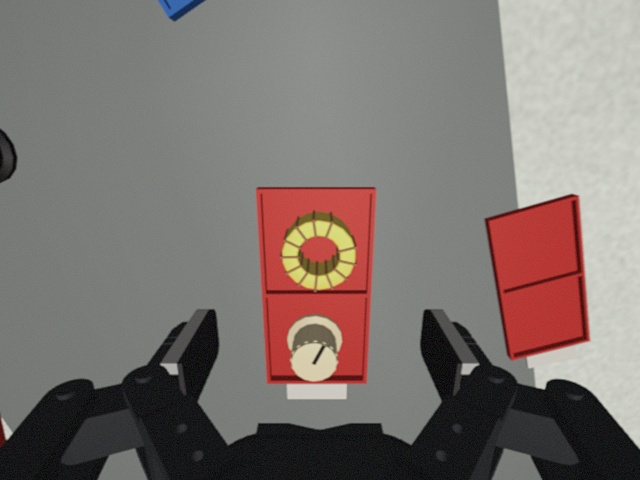

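Toroid (319,253) lies flat in the far compartment, and the cream knob stands in the tab one. Next is the black knob.

```bash
python3 -m handwheel '[[0.5,-1.8,0,0,0,-2.5,-1],[1.4,-5,0,0,0,-6.5,-1],[2.3,-8.4,0,0,0,-11,-1],[3.3,-12,0,0,0,-16,-1],[4.3,-15.5,0,0,0,-20.5,-1],[5.3,-19,0,0,0,-25,-1],[6.1,-21.8,0,0,0,-29,-1],[6.4,-23,0,0,0,-30.3,-1]]'; python3 -m handwheel '[[0,0,0,0,0,0,-1],[0,0,0,0,0,0,-1]]';python3 - <<'E'
from h import *
p=arm.camera_params('wrist');im=arm.get_image('wrist');cv2.imwrite('pics/w10.png',im)
plan([.439,0,.029],104)
H,S,V=cv2.split(cv2.cvtColor(im,cv2.COLOR_BGR2HSV))
m=(V<60).astype(np.uint8);m[300:]=0
for a in comps(m,300): print(a[0],a[1],cast(p,a[1],.02))
E
```

```text
time_s: 12.1
tcp_pos: [0.4356, 0.0007, 0.1183]
eef_rot: [-179.7, -0.1, 105.4]
contact_force: [0.2, 0.3, 0.6]
finger_gap: 0.0858
time_s: 12.27
tcp_pos: [0.4394, -0.0016, 0.1195]
eef_rot: [-179.9, 0.0, 105.0]
contact_force: [0.4, -0.6, 0.0]
finger_gap: 0.0854
t 12.32 tcp [440.3  -1.9 119.7] rot [-180.   -0.  105.] F [0.2 0.1 0.6] gap 85.1
shift cm [ 0.22 -0.07  9.07] turn [-0. -0.  1.] dist 9.1
[ 355   64   57   62 2184] [383.13507326  94.43681319] [[0.45191798 0.10326038 0.02      ]]
[ 294  214   58   65 2245] [322.14164811 244.55055679] [[0.44144266 0.00307732 0.02      ]]
```

View pics/w10.png

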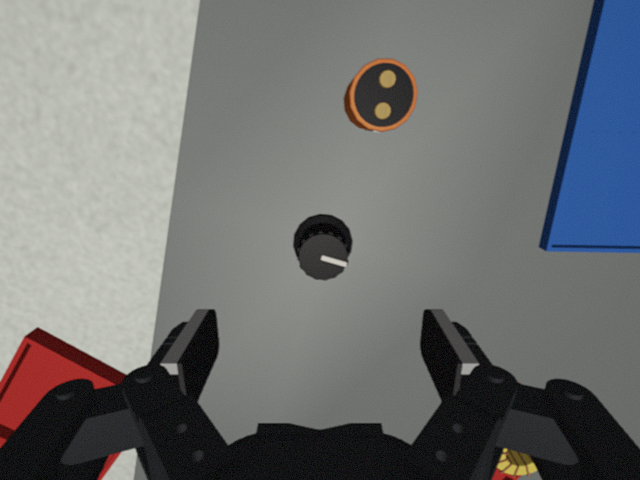

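```bash
python3 -m handwheel '[[0.2,0,1.5,0,0,0,-1],[0.4,0,3.8,0,0,0,-1],[0.4,0,6.2,0,0,0,-1],[0.4,0,8,0,0,0,-1],[0.4,0,8.9,0,0,0,-1],[0.4,0,9.0,0,0,0,-1],[0.4,0,9.0,0,0,0,0]]'; python3 -m handwheel '[[0,0,0,0,0,0,0.2],[0,0,0,0,0,0,0.5],[0,0,0,0,0,0,1],[0,0,0,0,0,0,1],[0,0,0,0,0,0,1],[0,0,0,0,0,0,1],[0,0,0,0,0,0,1]]' 50;python3 - <<'E'
from h import *
p=arm.camera_params('wrist');im=arm.get_image('wrist');cv2.imwrite('pics/w11.png',im)
plan([.589,.239,.12],104)
E
```

```text
time_s: 12.9
tcp_pos: [0.4394, 0.0025, 0.03]
eef_rot: [-179.9, -0.1, 105.0]
contact_force: [-0.6, -0.5, 0.8]
finger_gap: 0.0755
time_s: 13.48
tcp_pos: [0.44, 0.0024, 0.0315]
eef_rot: [179.9, 0.1, 105.0]
contact_force: [-2.1, -0.4, 6.5]
finger_gap: 0.0301
t 13.53 tcp [440.    2.5  31.5] rot [1.799e+02 1.000e-01 1.050e+02] F [-1.3 -0.5  7.1] gap 30.4
shift cm [18.96 20.55 -8.84] turn [0.1 0.1 1. ] dist 29.3
```

View pics/w11.png

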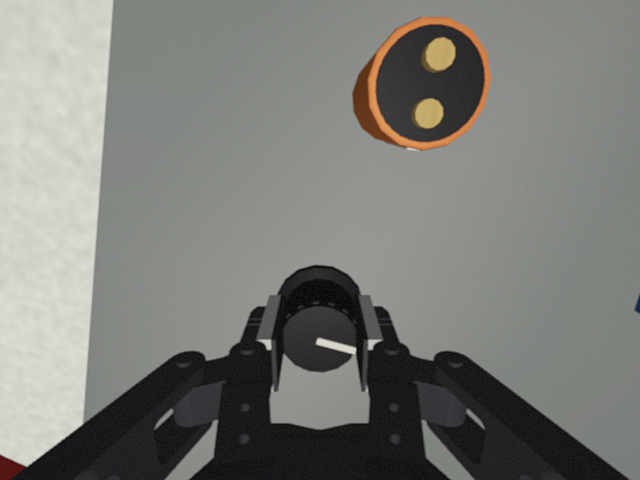

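```bash
python3 -m handwheel '[[0,0,-0.3,0,0,0,1],[0,0,-1.6,0,0,0,1],[0,0,-3.8,0,0,0,1],[0.8,0.8,-6,0,0,0,1],[2.4,2.6,-7.8,0,0,0,1],[4.4,4.8,-8.6,0,0,0,1],[6.6,7.1,-8.8,0,0,0,1],[8.8,9.5,-8.8,0,0,0,1]]'; python3 -m handwheel '[[2.2,2.4,0,0,0,0,1],[4.4,4.8,0,0,0,0,1],[6.6,7.1,0,0,0,0,1],[8.2,8.9,0,0,0,0,1],[9.2,10,0,0,0,0,1],[9.8,10.7,0,0,0,0,1],[10,10.9,0,0,0,0,1],[10,10.9,0,0,0,0,1]]';python3 - <<'E'
from h import *
p=arm.camera_params('wrist');im=arm.get_image('wrist');cv2.imwrite('pics/w12.png',im)
plan([.589,.239,.04],104)
E
```

```text
time_s: 14.2
tcp_pos: [0.5094, 0.1129, 0.1201]
eef_rot: [179.8, 0.1, 104.9]
contact_force: [0.4, -0.3, 0.3]
finger_gap: 0.03
time_s: 14.87
tcp_pos: [0.5872, 0.2371, 0.1183]
eef_rot: [-180.0, -0.0, 105.1]
contact_force: [-0.1, -0.0, -1.2]
finger_gap: 0.0307
t 14.92 tcp [587.2 236.3 118.3] rot [-180.    0.  105.] F [-0.4 -0.4 -0.8] gap 30.2
shift cm [0.22 0.25 7.83] turn [-0.  0.  1.] dist 7.8
```

View pics/w12.png

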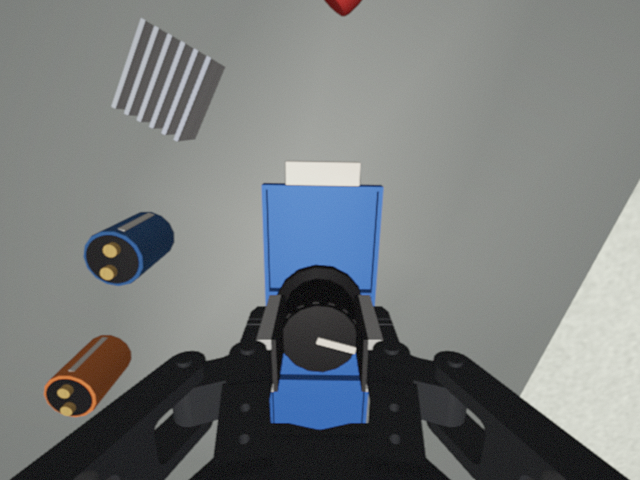

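Blue tray's tab-end corners are at (263,184) and (382,186), with the dividers near rows 292 and 378. I'll cast these.

```bash
python3 - <<'E'
from h import *
p=arm.camera_params('wrist');r=lambda z:np.round(z*1000,1)
c=cast(p,[(263,184),(382,186),(323,291),(321,377)],.01);print(r(c),np.linalg.norm(c[0]-c[1]))
m=(c[0]+c[1])/2;y=(m-c[3])/np.linalg.norm(m-c[3]);print('mid end',r(m),'y ang',np.degrees(np.arctan2(y[1],y[0])),'len',np.linalg.norm(m-c[3]),np.linalg.norm(m-c[2]))
o=m-y*.120;print('tray centre',r(o),'comps',r(o+y*.079),r(o),r(o-y*.079))
# knob at its position, top at ~tcp+0.5mm
s=arm.read_state();print('knob top',r(cast(p,(320,338),s['tcp_pos'][2])))
h=cast(p,[(142,20),(223,66),(182,140),(113,106)],.032);print('hs corners',r(h),[round(np.linalg.norm(h[i]-h[i-1])*1000) for i in range(4)],'ctr',r(h.mean(0)))
for i in range(4): print(np.degrees(np.arctan2(*(h[i]-h[i-1])[[1,0]])))
E
```

```text
[[541.  269.   10. ]
 [618.  288.2  10. ]
 [600.1 203.3  10. ]
 [618.6 128.9  10. ]] 0.07926288108671672
mid end [579.5 278.6  10. ] y ang 104.62771360803127 len 0.15467867408980268 0.07810614475728157
tray centre [609.8 162.5  10. ] comps [589.8 238.9  10. ] [609.8 162.5  10. ] [629.7  86.1  10. ]
knob top [[589.5 233.9 118.3]]
hs corners [[464.  341.5  32. ]
 [509.  330.8  32. ]
 [492.7 286.3  32. ]
 [452.6 294.7  32. ]] [48, 46, 47, 41] ctr [479.6 313.3  32. ]
76.2924025972001
-13.339157312578058
-110.03385219585257
168.192951862541
```

```bash
python3 -m handwheel '[[0.1,0.1,1,0,0,0,1],[0.2,0.2,2.8,0,0,0,1],[0.3,0.2,4.8,0,0,0,1],[0.3,0.2,6.6,0,0,0,1],[0.3,0.2,7.6,0,0,0,1],[0.3,0.2,8,0,0,0,1],[0.3,0.2,8,0,0,0,1]]'; python3 -m handwheel '[[0,0,0.15,0,0,0,1],[0,0,0.3,0,0,0,1],[0,0,0.4,0,0,0,1],[0,0,0.4,0,0,0,1]]'
```

```text
time_s: 15.5
tcp_pos: [0.588, 0.2395, 0.0373]
eef_rot: [-179.9, 0.0, 105.0]
contact_force: [-0.4, -0.6, 0.2]
finger_gap: 0.0304
time_s: 15.83
tcp_pos: [0.5888, 0.2406, 0.0349]
eef_rot: [179.9, -0.0, 105.0]
contact_force: [0.1, -0.5, -0.4]
finger_gap: 0.0303
```

```bash
python3 -m handwheel '[[0,0,0.1,0,0,0,1],[0,0,0.2,0,0,0,1],[0,0,0.2,0,0,0,1]]'
```

```text
time_s: 16.08
tcp_pos: [0.5889, 0.2408, 0.0345]
eef_rot: [179.9, 0.0, 105.0]
contact_force: [-5.9, -4.3, 13.8]
finger_gap: 0.0306
```

```bash
python3 -m handwheel '[[0,0,0,0,0,0,0.2],[0,0,0,0,0,0,0],[0,0,0,0,0,0,-0.2],[0,0,-0.5,0,0,0,-0.4],[0,0,-2.5,0,0,0,-1],[0,0,-5.5,0,0,0,-1],[0,0,-8,0,0,0,-1],[0,0,-9.3,0,0,0,-1]]'; python3 -m handwheel '[[0,0,0,0,0,0,-1],[0,0,0,0,0,0,-1]]'; python3 - <<'E'
from h import *
p=arm.camera_params('wrist');im=arm.get_image('wrist');cv2.imwrite('pics/w13.png',im)
plan([.4485,.1015,.14],104,4)
E
```

```text
time_s: 16.75
tcp_pos: [0.5896, 0.2415, 0.1291]
eef_rot: [179.8, -0.1, 105.1]
contact_force: [1.0, 0.6, 1.0]
finger_gap: 0.0854
time_s: 16.92
tcp_pos: [0.5888, 0.2406, 0.1258]
eef_rot: [179.9, 0.0, 105.0]
contact_force: [-0.0, -0.3, -0.7]
finger_gap: 0.0856
t 16.97 tcp [588.2 240.1 124.5] rot [-179.9    0.   105. ] F [-0.6 -0.5 -1. ] gap 85.3
shift cm [ -9.76 -17.09  -1.54] turn [-0.1  0.   1. ] dist 19.7
[-2.44, -4.27, -0.38, -0.01, 0.01, 0.26]
[-4.88, -8.54, -0.77, -0.03, 0.01, 0.52]
[-7.32, -12.82, -1.15, -0.04, 0.02, 0.78]
[-9.76, -17.09, -1.54, -0.05, 0.02, 1.04]
```

View pics/w13.png

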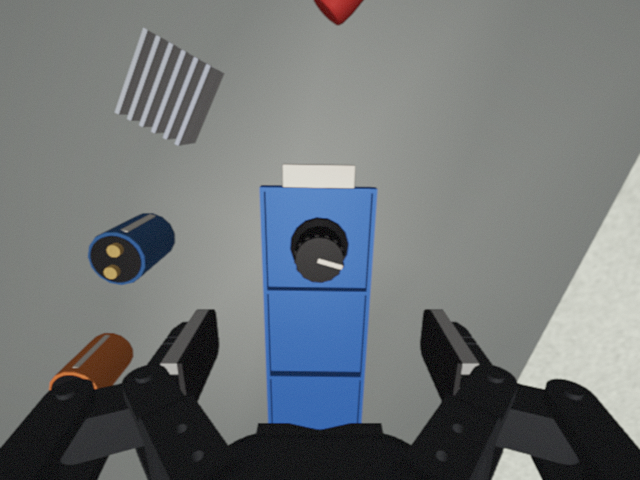

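Black knob is in its compartment, upright. Now to the orange cap.

```bash
python3 -m handwheel '[[-0.8,-1.3,-0.4,0,0,0,-1],[-2.2,-3.9,-1,0,0,0,-1],[-3.9,-6.8,-1.7,0,0,0,-1],[-5.6,-9.8,-2.3,0,0,0,-1],[-7.2,-12.7,-2.5,0,0,0,-1],[-8.7,-15.2,-2.5,0,0,0,-1],[-9.5,-16.7,-2.5,0,0,0,-1],[-9.8,-17.1,-2.5,0,0,0,-1]]'; python3 -m handwheel '[[0,0,0,0,0,0,-1],[0,0,0,0,0,0,-1]]'; python3 - <<'E'
from h import *
p=arm.camera_params('wrist');im=arm.get_image('wrist');cv2.imwrite('pics/w14.png',im)
plan([.4485,.1015,.04],104)
H,S,V=cv2.split(cv2.cvtColor(im,cv2.COLOR_BGR2HSV))
m=(V<60).astype(np.uint8);m[310:]=0
for a in comps(m,200): print(a[0],a[1],cast(p,a[1],.05))
E
```

```text
time_s: 17.63
tcp_pos: [0.4461, 0.0986, 0.1487]
eef_rot: [-179.8, 0.1, 104.9]
contact_force: [-0.4, 0.6, -0.5]
finger_gap: 0.0855
time_s: 17.8
tcp_pos: [0.449, 0.1016, 0.1499]
eef_rot: [-180.0, -0.0, 105.0]
contact_force: [-0.8, 0.4, -0.7]
finger_gap: 0.0852
t 17.85 tcp [449.3 102.2 150. ] rot [180.   -0.  105.1] F [0.3 0.6 0.6] gap 85.3
shift cm [-0.06 -0.09 11.  ] turn [ 0.  -0.   1.1] dist 11.0
[ 371   63   50   55 1669] [395.22408628  90.08508089] [[0.46780848 0.21069889 0.05      ]]
[ 526   75   87   63 3969] [566.21617536 104.63038549] [[0.5693807 0.2294407 0.05     ]]
```

View pics/w14.png

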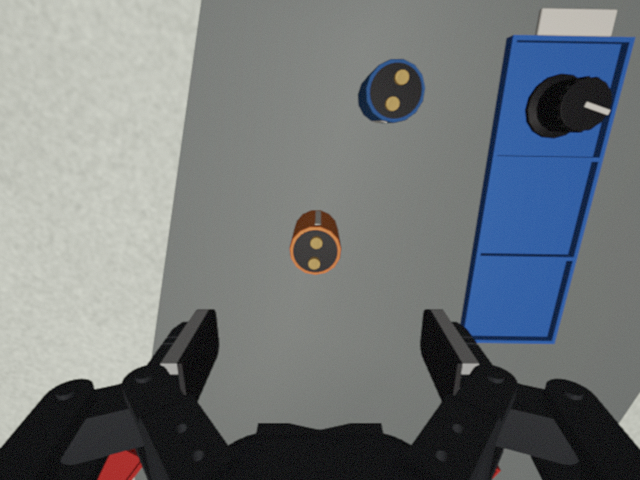

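```bash
python3 - <<'E'
from h import *
p=arm.camera_params('wrist');X=cast(p,(315,251),.05)[0];print(X)
plan([X[0],X[1],.035],104)
E
```

```text
[0.44792007 0.10106009 0.05      ]
t 17.85 tcp [449.3 102.2 150. ] rot [180.   -0.  105.1] F [0.3 0.6 0.6] gap 85.3
shift cm [-0.09 -0.16 11.5 ] turn [ 0.  -0.   1.1] dist 11.5
```

```bash
python3 -m handwheel '[[0,-0.1,1.5,0,0,0,-1],[0,-0.1,4,0,0,0,-1],[0,-0.1,6.8,0,0,0,-1],[0,-0.1,9.2,0,0,0,-1],[0,-0.1,10.8,0,0,0,-1],[0,-0.1,11.4,0,0,0,-1],[0,-0.1,11.5,0,0,0,-1],[0,-0.1,11.5,0,0,0,0]]'; python3 -m handwheel '[[0,0,0,0,0,0,0.2],[0,0,0,0,0,0,0.4],[0,0,0,0,0,0,1],[0,0,0,0,0,0,1],[0,0,0,0,0,0,1],[0,0,0,0,0,0,1],[0,0,0,0,0,0,1]]' 50;python3 - <<'E'
from h import *
p=arm.camera_params('wrist');im=arm.get_image('wrist');cv2.imwrite('pics/w15.png',im)
plan([.6085,.162,.14],104)
E
```

```text
time_s: 18.52
tcp_pos: [0.4482, 0.1022, 0.0354]
eef_rot: [-180.0, -0.1, 105.1]
contact_force: [-0.3, 0.0, 1.1]
finger_gap: 0.0754
time_s: 19.1
tcp_pos: [0.4486, 0.1013, 0.0365]
eef_rot: [179.9, 0.0, 105.0]
contact_force: [-1.8, -1.0, 5.3]
finger_gap: 0.0347
t 19.15 tcp [448.7 101.4  36.5] rot [179.9   0.  105. ] F [-1.1 -0.3  6. ] gap 34.7
shift cm [  1.7   17.03 -10.32] turn [0.1 0.  1. ] dist 20.0
```

View pics/w15.png

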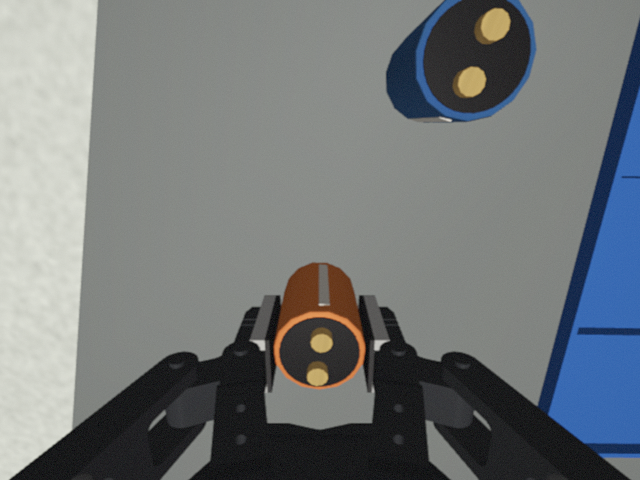

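```bash
python3 -m handwheel '[[0,0,-0.3,0,0,0,1],[0,0,-1.5,0,0,0,1],[0,0,-3.4,0,0,0,1],[0.1,0.7,-5.4,0,0,0,1],[0.2,2.3,-7.2,0,0,0,1],[0.4,4.3,-8,0,0,0,1],[0.6,6.5,-8,0,0,0,1],[0.9,8.8,-8,0,0,0,1]]'; python3 -m handwheel '[[0.2,2.4,0,0,0,0,1],[0.5,4.7,0,0,0,0,1],[0.7,6.4,0,0,0,0,1],[0.8,7.6,0,0,0,0,1],[0.8,8.2,0.3,0,0,0,1],[0.8,8.3,1.2,0,0,0,1],[0.8,8.3,2.2,0,0,0,1],[0.8,8.3,2.4,0,0,0,1]]';python3 - <<'E'
from h import *
p=arm.camera_params('wrist');im=arm.get_image('wrist');cv2.imwrite('pics/w16.png',im)
plan([.6085,.162,.042],104)
E
```

```text
time_s: 19.82
tcp_pos: [0.532, 0.1326, 0.1175]
eef_rot: [179.9, 0.1, 105.0]
contact_force: [0.5, 0.1, -0.9]
finger_gap: 0.0347
time_s: 20.48
tcp_pos: [0.6068, 0.161, 0.0889]
eef_rot: [-179.8, 0.0, 105.0]
contact_force: [-0.3, -0.6, -1.1]
finger_gap: 0.0347
t 20.53 tcp [606.7 161.   89.2] rot [-179.8    0.   105. ] F [-0.9 -0.6 -0.5] gap 34.8
shift cm [0.05 0.22 4.72] turn [-0.2  0.   1. ] dist 4.7
```

View pics/w16.png

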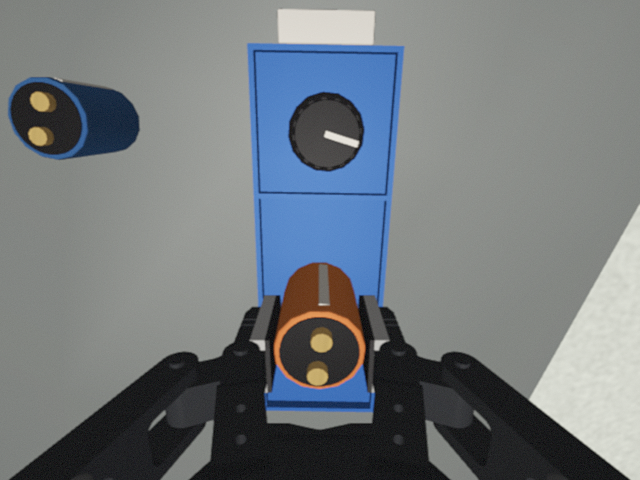

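```bash
python3 -m handwheel '[[0,0.1,0.8,0,0,0,1],[0,0.2,2,0,0,0,1],[0,0.2,3.2,0,0,0,1],[0,0.2,4.2,0,0,0,1],[0,0.2,4.7,0,0,0,1],[0,0.2,4.7,0,0,0,1]]'; python3 -m handwheel '[[0,0,0.15,0,0,0,1],[0,0,0.3,0,0,0,1],[0,0,0.3,0,0,0,1]]'
```

```text
time_s: 21.03
tcp_pos: [0.6093, 0.1621, 0.0422]
eef_rot: [-179.8, -0.0, 105.1]
contact_force: [-1.1, -0.2, -0.3]
finger_gap: 0.0346
time_s: 21.28
tcp_pos: [0.6107, 0.1627, 0.0416]
eef_rot: [180.0, -0.0, 105.0]
contact_force: [0.3, -0.2, -0.4]
finger_gap: 0.0348
```

```bash
python3 -m handwheel '[[0,0,0.1,0,0,0,1],[0,0,0.2,0,0,0,1],[0,0,0.2,0,0,0,1],[0,0,0.2,0,0,0,1]]'
```

```text
time_s: 21.62
tcp_pos: [0.6107, 0.1626, 0.0396]
eef_rot: [180.0, -0.0, 105.0]
contact_force: [0.3, -0.0, 0.8]
finger_gap: 0.0346
```

```bash
python3 -m handwheel '[[0,0,0.1,0,0,0,1],[0,0,0.15,0,0,0,1],[0,0,0.15,0,0,0,1]]'
```

```text
time_s: 21.87
tcp_pos: [0.6107, 0.1627, 0.0395]
eef_rot: [179.9, 0.0, 105.0]
contact_force: [-5.3, -2.8, 11.2]
finger_gap: 0.0345
```

```bash
python3 -m handwheel '[[0,0,0,0,0,0,0.1],[0,0,0,0,0,0,0],[0,0,0,0,0,0,-0.3],[0,0,-0.5,0,0,0,-0.5],[0,0,-2.5,0,0,0,-1],[0,0,-5.5,0,0,0,-1],[0,0,-8.5,0,0,0,-1],[0,0,-10.5,0,0,0,-1]]'; python3 -m handwheel '[[0,0,0,0,0,0,-1],[0,0,0,0,0,0,-1]]'; python3 - <<'E'
from h import *
p=arm.camera_params('wrist');im=arm.get_image('wrist');cv2.imwrite('pics/w17.png',im)
plan([.479,.310,.16],77,2)
E
```

```text
time_s: 22.53
tcp_pos: [0.6111, 0.1632, 0.1461]
eef_rot: [179.8, -0.0, 105.1]
contact_force: [0.8, -0.3, 0.8]
finger_gap: 0.0854
time_s: 22.7
tcp_pos: [0.6113, 0.1629, 0.1445]
eef_rot: [179.8, 0.0, 105.0]
contact_force: [0.8, 0.1, -1.2]
finger_gap: 0.0858
t 22.75 tcp [610.5 162.5 142.9] rot [180.   0. 105.] F [ 0.5 -0.6 -0.8] gap 85.2
shift cm [17.66 -8.86 -1.72] turn [ 0.  0. 28.] dist 19.8
[8.83, -4.43, -0.86, 0.01, 0.0, 14.02]
[17.66, -8.86, -1.72, 0.02, 0.01, 28.04]
```

View pics/w17.png

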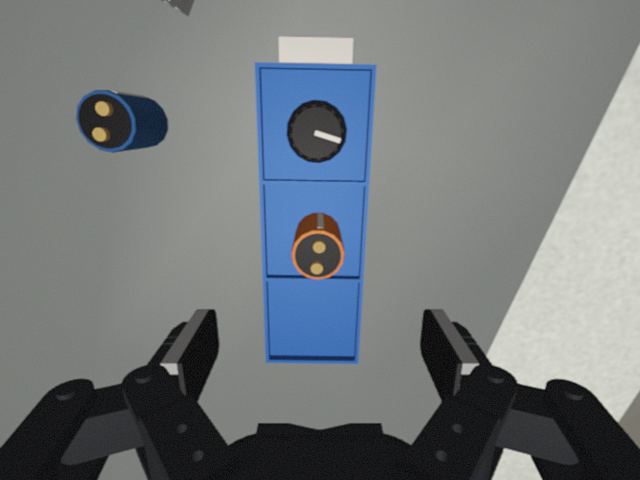

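Orange cap is upright in the middle compartment. Next, the heat sink.

```bash
python3 -m handwheel '[[1.2,-0.6,-0.2,0,0,2,-1],[3.6,-1.8,-0.6,0,0,5.5,-1],[6.5,-3.3,-1,0,0,10,-1],[9.4,-4.7,-1.4,0,0,14.8,-1],[12.3,-6.2,-1.7,0,0,19.4,-1],[15,-7.5,-1.7,0,0,23.8,-1],[17,-8.5,-1.7,0,0,27,-1],[17.7,-8.9,-1.7,0,0,28,-1]]'; python3 -m handwheel '[[0,0,0,0,0,0,-1],[0,0,0,0,0,0,-1]]'; python3 - <<'E'
from h import *
p=arm.camera_params('wrist');im=arm.get_image('wrist');cv2.imwrite('pics/w18.png',im)
plan([.479,.310,.16],77,2)
E
```

```text
time_s: 23.42
tcp_pos: [0.4744, 0.3138, 0.1587]
eef_rot: [-179.8, 0.0, 77.2]
contact_force: [0.2, 0.7, -0.1]
finger_gap: 0.0853
time_s: 23.58
tcp_pos: [0.4781, 0.3099, 0.1587]
eef_rot: [-179.9, 0.1, 77.1]
contact_force: [0.3, -0.6, 0.9]
finger_gap: 0.0858
t 23.63 tcp [479.  309.1 158.8] rot [-1.8e+02  1.0e-01  7.7e+01] F [ 1.  -0.7 -0.3] gap 85.7
shift cm [ 0.09 -0.02 -0.12] turn [-0.   0.1  0. ] dist 0.2
[0.04, -0.01, -0.06, -0.02, 0.05, 0.02]
[0.09, -0.02, -0.12, -0.05, 0.09, 0.04]
```

View pics/w18.png

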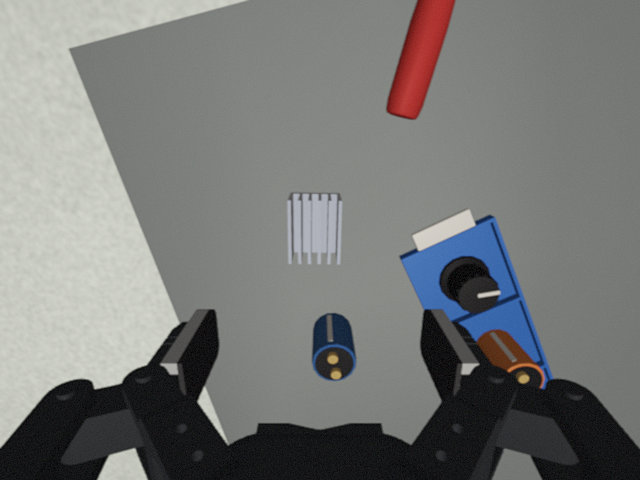

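Heat sink's fin tops span (289,201)–(341,264) and are square to the tool; the blue cap is at (334,360).

```bash
python3 - <<'E'
from h import *
p=arm.camera_params('wrist')
h=cast(p,[(289,201),(342,201),(341,264),(290,264)],.032);print(np.round(h*1000,1),[round(np.linalg.norm(h[i]-h[i-1])*1000) for i in range(4)]);X=h.mean(0);print(X)
plan([X[0],X[1],.028],77)
E
```

```text
[[464.8 341.7  32. ]
 [502.4 333.   32. ]
 [491.5 284.7  32. ]
 [453.1 293.7  32. ]] [49, 39, 49, 39]
[0.47793831 0.3132828  0.032     ]
t 23.63 tcp [479.  309.1 158.8] rot [-1.8e+02  1.0e-01  7.7e+01] F [ 1.  -0.7 -0.3] gap 85.7
shift cm [ 0.41 -0.18 13.08] turn [-0.   0.1  0. ] dist 13.1
```

```bash
python3 -m handwheel '[[0.2,-0.1,1.5,0,0,0,-1],[0.4,-0.2,4,0,0,0,-1],[0.4,-0.2,7,0,0,0,-1],[0.4,-0.2,10,0,0,0,-1],[0.4,-0.2,12.2,0,0,0,-1],[0.4,-0.2,13,0,0,0,-1],[0.4,-0.2,13.1,0,0,0,-1],[0.4,-0.2,13.1,0,0,0,-0.5]]'; python3 -m handwheel '[[0,0,0,0,0,0,0.1],[0,0,0,0,0,0,0.4],[0,0,0,0,0,0,1],[0,0,0,0,0,0,1],[0,0,0,0,0,0,1],[0,0,0,0,0,0,1],[0,0,0,0,0,0,1]]' 50;python3 - <<'E'
from h import *
p=arm.camera_params('wrist');im=arm.get_image('wrist');cv2.imwrite('pics/w19.png',im)
plan([.628,.086,.12],104)
E
```

```text
time_s: 24.3
tcp_pos: [0.4783, 0.3141, 0.029]
eef_rot: [-180.0, 0.0, 77.0]
contact_force: [-0.0, 0.3, 0.2]
finger_gap: 0.0756
time_s: 24.88
tcp_pos: [0.4785, 0.3154, 0.0306]
eef_rot: [179.9, -0.1, 77.1]
contact_force: [-0.4, -0.1, 6.6]
finger_gap: 0.039
t 24.93 tcp [478.6 315.4  30.6] rot [ 1.799e+02 -1.000e-01  7.700e+01] F [ 0.6 -0.4  6. ] gap 38.7
shift cm [-18.99  19.73  -8.93] turn [  0.2  -0.1 -27. ] dist 28.8
```

View pics/w19.png

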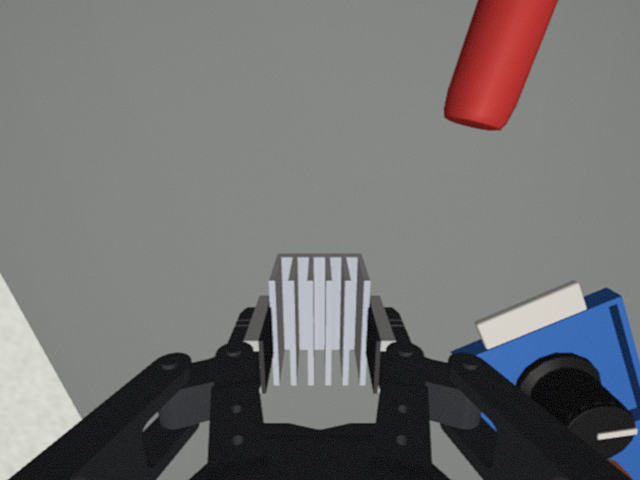

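```bash
python3 -m handwheel '[[0,0,-0.3,0,0,0,1],[0,0,-1.5,0,0,0,1],[0,0,-3.4,0,0,0,1],[0,0,-5.8,0,0,0,1],[0,0,-8.2,0,0,0,1],[-0.7,0.7,-9.6,0,0,-1,1],[-2.4,2.5,-10,0,0,-3,1],[-4.6,4.8,-10,0,0,-6,1]]'; python3 - <<'E'
from h import *
plan([.628,.086,.13],104,4)
E
```

```text
time_s: 25.6
tcp_pos: [0.5136, 0.2621, 0.1323]
eef_rot: [179.8, -0.2, 83.5]
contact_force: [1.5, 0.0, -1.5]
finger_gap: 0.0387
t 25.6 tcp [513.6 262.1 132.3] rot [179.8  -0.2  83.5] F [ 1.5  0.  -1.5] gap 38.7
shift cm [-16.19  13.37   0.22] turn [  0.2  -0.2 -20.5] dist 21.0
[-4.05, 3.34, 0.05, 0.05, -0.04, -5.14]
[-8.1, 6.69, 0.11, 0.11, -0.08, -10.27]
[-12.14, 10.03, 0.16, 0.16, -0.12, -15.41]
[-16.19, 13.37, 0.22, 0.21, -0.17, -20.55]
```

```bash
python3 -m handwheel '[[-2.2,1.8,0,0,0,-3,1],[-4.6,3.8,0,0,0,-6,1],[-7.2,5.9,0,0,0,-9.3,1],[-9.8,8.1,0,0,0,-12.6,1],[-12.2,10.1,0,0,0,-15.6,1],[-14.2,11.8,0,0,0,-18.2,1],[-15.5,12.9,0,0,0,-20,1],[-15.9,13.3,0,0,0,-20.5,1]]'; python3 -m handwheel '[[0,0,0,0,0,0,1],[0,0,0,0,0,0,1]]';python3 - <<'E'
from h import *
im=arm.get_image('wrist');cv2.imwrite('pics/w20.png',im)
plan([.628,.086,.038],104)
E
```

```text
time_s: 26.27
tcp_pos: [0.6284, 0.0807, 0.1294]
eef_rot: [180.0, 0.1, 103.3]
contact_force: [0.5, -0.8, -1.4]
finger_gap: 0.0393
time_s: 26.43
tcp_pos: [0.6262, 0.0866, 0.1293]
eef_rot: [180.0, -0.1, 103.5]
contact_force: [-0.3, 1.3, -1.0]
finger_gap: 0.0387
t 26.48 tcp [625.9  87.5 129.3] rot [ 1.800e+02 -1.000e-01  1.036e+02] F [-0.6  0.2 -0.3] gap 38.9
shift cm [-0.21  0.17  9.13] turn [ 0.  -0.1 -0.4] dist 9.1
```

View pics/w20.png

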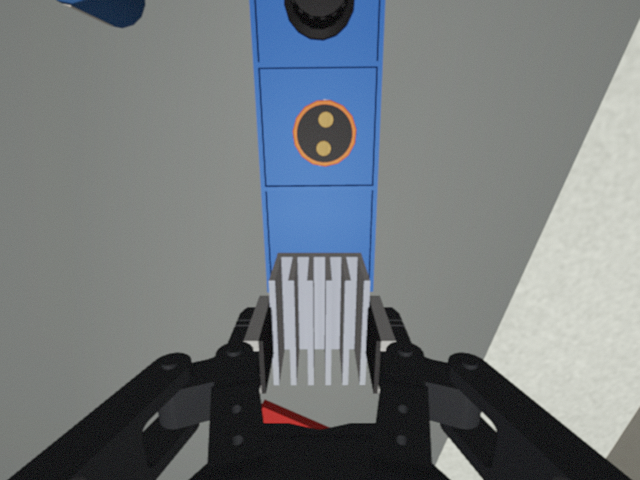

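```bash
python3 -m handwheel '[[-0.1,0.1,1,0,0,0,1],[-0.2,0.2,2.8,0,0,0,1],[-0.2,0.2,5,0,0,0,1],[-0.2,0.2,7.2,0,0,0,1],[-0.2,0.2,8.6,0,0,0,1],[-0.2,0.2,9.1,0,0,0,1],[-0.2,0.2,9.1,0,0,0,1]]'; python3 -m handwheel '[[0,0,0.15,0,0,0,1],[0,0,0.3,0,0,0,1],[0,0,0.4,0,0,0,1],[0,0,0.4,0,0,0,1]]'
```

```text
time_s: 27.07
tcp_pos: [0.6279, 0.0844, 0.0363]
eef_rot: [-179.8, -0.0, 103.6]
contact_force: [-0.6, -0.3, -0.2]
finger_gap: 0.0389
time_s: 27.4
tcp_pos: [0.6297, 0.0838, 0.0346]
eef_rot: [179.9, 0.0, 103.5]
contact_force: [-0.3, 0.5, -1.3]
finger_gap: 0.0386
```

```bash
python3 - <<'E'
from h import *
p=arm.camera_params('wrist');im=arm.get_image('wrist');cv2.imwrite('pics/w21.png',im)
plan([.628,.086,.0335],104)
E
```

```text
t 27.45 tcp [629.6  83.7  34.5] rot [179.9   0.  103.5] F [-0.4  0.1 -1.9] gap 38.3
shift cm [ 0.26 -0.1   0.1 ] turn [ 0.1  0.  -0.5] dist 0.3
```

View pics/w21.png

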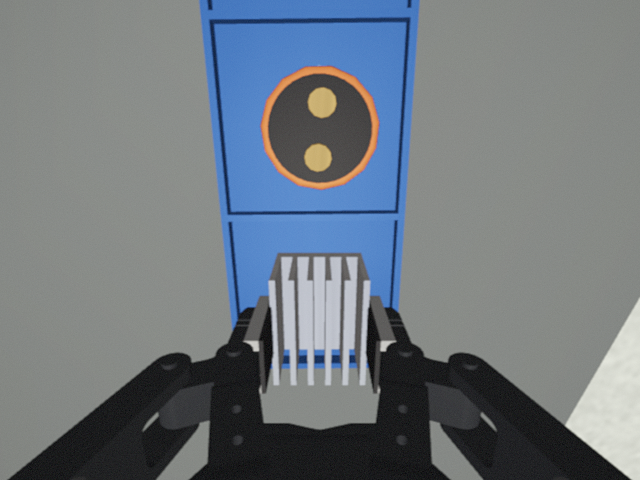

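```bash
python3 - <<'E'
from h import *
p=arm.camera_params('wrist');r=lambda z:np.round(z*1000,1)
d=cast(p,(315,217),.01)[0];e=cast(p,(317,366),.01)[0];print(r(d),r(e),np.linalg.norm(d-e))
f=cast(p,(320,385),.0365)[0];g=cast(p,(320,280),.0365)[0];print('hs fins',r(f),r(g),np.linalg.norm(f-g), 'ctr',r((f+g)/2),'comp',r((d+e)/2))
E
python3 -m handwheel '[[0.1,0,0.1,0,0,0,1],[0.2,0,0.2,0,0,0,1],[0.2,0,0.2,0,0,0,1]]'
```

```text
[619.1 125.1  10. ] [638.1  48.8  10. ] 0.07862837172293298
hs fins [637.   59.7  36.5] [625.4 107.9  36.5] 0.04955322737940116 ctr [631.2  83.8  36.5] comp [628.6  87.   10. ]
time_s: 27.7
tcp_pos: [0.6295, 0.0844, 0.0336]
eef_rot: [179.9, 0.1, 103.5]
contact_force: [-4.6, -4.7, 10.3]
finger_gap: 0.0389
```

Heat sink is centred to within 4 mm and on the floor (10 N). Releasing.

```bash
python3 -m handwheel '[[0,0,0,0,0,0,0],[0,0,0,0,0,0,-0.2],[0,0,0,0,0,0,-0.4],[0,0,-0.5,0,0,0,-0.6],[0,0,-2.5,0,0,0,-1],[0,0,-5.5,0,0,0,-1],[0,0,-8.5,0,0,0,-1],[0,0,-11.5,0,0,0,-1]]'; python3 -m handwheel '[[-2,-1,-3,0,0,0,-1],[-5,-3,-5,0,0,0,-1],[-8,-6,-7,0,0,0,-1],[-11,-9,-9,0,0,0,-1],[-13,-11,-10,0,0,0,-1],[-14,-12,-10,0,0,0,-1],[-14,-12,-10,0,0,0,-1],[-14,-12,-10,0,0,0,-1]]'; python3 - <<'E'
from h import *
for n in('top','side'):
    im=arm.get_image(n);cv2.imwrite(f'pics/{n}9.png',im)
im=cv2.imread('pics/top9.png');cv2.imwrite('pics/top9c.png',cv2.resize(im[120:310,170:480],None,fx=2.5,fy=2.5,interpolation=cv2.INTER_CUBIC))
plan([.5,0,.25],104)
E
```

```text
time_s: 28.37
tcp_pos: [0.6283, 0.086, 0.1482]
eef_rot: [-180.0, -0.0, 103.6]
contact_force: [0.5, -0.4, 0.2]
finger_gap: 0.0854
time_s: 29.03
tcp_pos: [0.5446, -0.0793, 0.2474]
eef_rot: [180.0, 0.0, 103.4]
contact_force: [0.1, 0.8, -0.5]
finger_gap: 0.0856
t 29.13 tcp [545.1 -77.  246.7] rot [ 1.800e+02 -1.000e-01  1.037e+02] F [-0.2  0.1  0.4] gap 85.1
shift cm [ 8.54 -2.56 -0.32] turn [ 0.  -0.1 -0.3] dist 8.9
```

View pics/top9c.png

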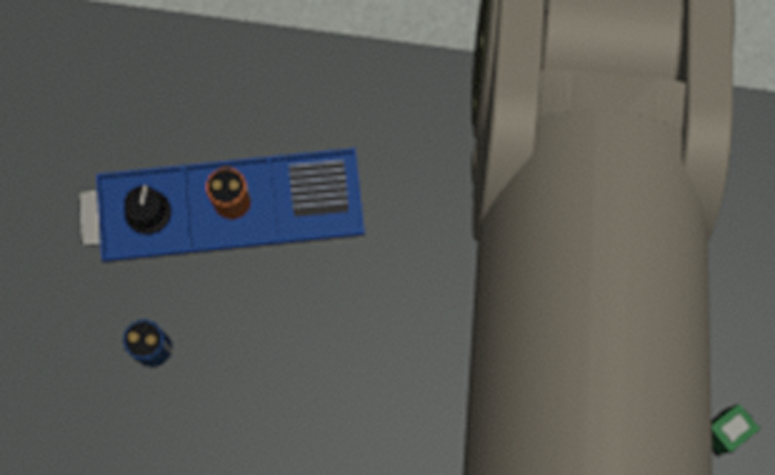

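View pics/side9.png

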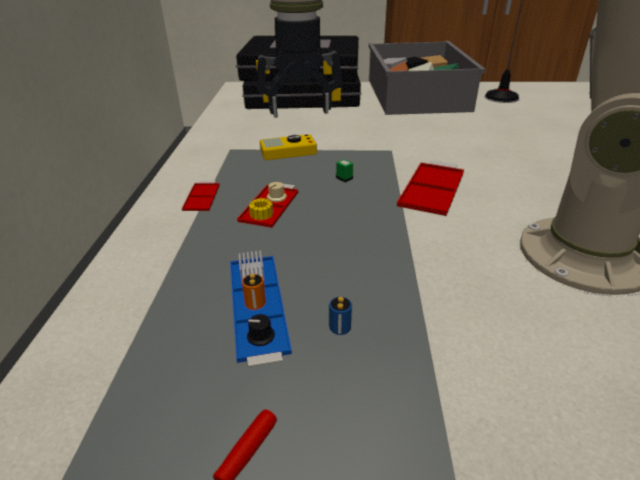

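All five parts are in place; the blue cap (340,316) and relay (345,171) look unmoved. One numeric check before handing in.

```bash
python3 - <<'E'
from h import *
q=arm.camera_params('side');a=cv2.imread('pics/side0.png');b=cv2.imread('pics/side9.png')
def loc(uv,z,o,ang):
    X=cast(q,uv,z)[0,:2]-o;t=np.radians(ang-90);return np.round(np.array([X@[np.cos(t),np.sin(t)],X@[-np.sin(t),np.cos(t)]])*1000,1)
R=(np.array([.633,-.161]),-105.2);B=(np.array([.6085,.1622]),104.3)
print('cream',loc((276,193),.018,*R),'toroid',loc((261,209),.016,*R))
print('black',loc((260,331),.015,*B),'orange',loc((254,292),.028,*B),'heatsink',loc((252,264),.019,*B))
for n,(x0,y0,x1,y1) in{'blue':(320,290,362,340),'relay':(330,155,360,185)}.items():
    d=np.abs(a[y0:y1,x0:x1].astype(int)-b[y0:y1,x0:x1]).max(2);print(n,'changed px',(d>40).sum(),'of',d.size)
s=arm.read_state();print(s['time_s'],np.abs(s['joint_vel']).max(),s['contact_force'])
E
```

```text
cream [ 4.2 35.7] toroid [ -1.4 -37.3]
black [ 0.6 76.9] orange [ 2.  -1.2] heatsink [ -1.1 -90.1]
blue changed px 0 of 2100
relay changed px 71 of 900
29.1333 0.908363728415756 [-0.18252066  0.0536629   0.37581539]
```

Relay pixels changed slightly (71 of 900), so I'll check it in the top and side views, and the heat sink in the top view.

```bash
python3 - <<'E'
from h import *
for n,box in(('side',(150,190,325,365)),('top',(275,310,440,485))):
    p=arm.camera_params(n)
    for k in'09':
        im=cv2.imread(f'pics/{n}{k}.png');H,S,V=cv2.split(cv2.cvtColor(im,cv2.COLOR_BGR2HSV))
        m=(H>50)&(H<80)&(S>100);z=np.zeros_like(m);z[box[0]:box[1],box[2]:box[3]]=1
        s,c,_=max(comps(m&z,10),key=lambda a:a[0][4]);print(n,k,s,c,np.round(cast(p,c,.03)*1000,1))
p=arm.camera_params('top');u=(170+318/2.5,120+186/2.5);X=cast(p,u,.035)[0,:2]-[.6085,.1622];t=np.radians(14.3)
print('hs',X@[np.cos(t),np.sin(t)],X@[-np.sin(t),np.cos(t)])
im=np.hstack([cv2.imread(f'pics/side{k}.png')[145:195,315:375] for k in'09']);cv2.imwrite('pics/rel.png',cv2.resize(im,None,fx=6,fy=6))
E
```

```text
side 0 [336 160  17  19 244] [344.39754098 170.27459016] [[ 462.4 -291.    30. ]]
side 9 [336 160  17  20 253] [344.3201581 170.5770751] [[ 462.6 -289.3   30. ]]
top 0 [451 282  22  19 150] [460.17333333 291.92666667] [[ 460.7 -299.8   30. ]]
top 9 [455 282  18  19 123] [461.69918699 291.66666667] [[ 461.8 -303.    30. ]]
hs -0.0019233148870478611 -0.08308549571871039
```

View pics/rel.png

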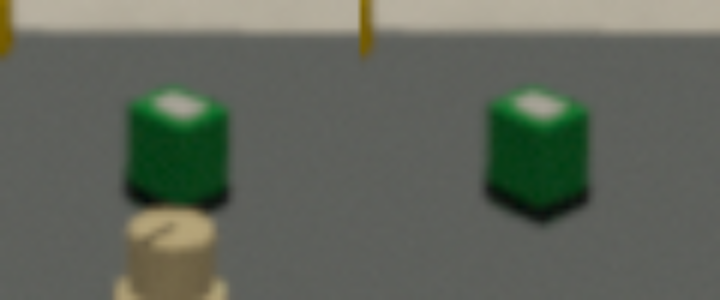

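The relay hasn't moved; the cream knob had simply been hiding its foot in the first picture. I'll hand the job in.

```bash
python3 -m handwheel '[[0,0,0,0,0,0,-1],[0,0,0,0,0,0,-1]]'; python3 - <<'E'
from rig import arm
print(arm.finish_job())
E
```

```text
time_s: 29.3
tcp_pos: [0.5451, -0.0769, 0.2464]
eef_rot: [-180.0, -0.1, 103.7]
contact_force: [-0.4, 0.4, 0.2]
finger_gap: 0.0854
the job is handed in; nothing more can be done
None
```

Both kits are made up and I handed the job in at 29.3 s, with the arm clear of everything; no verdict was reported. I used the red tray that measured 158 by 81 mm, not the smaller or larger ones. Each part was lowered until the wrist felt the compartment floor (4–14 N), then released.

**Offsets from compartment centre** (side camera, in each tray's x and y):

| Part | Tray and compartment | x (mm) | y (mm) |
|---|---|---|---|
| Black knob | blue, tab end | 1 | -2 |
| Orange capacitor | blue, middle | 2 | -1 |
| Heat sink | blue, other end | -1 | -11 |
| Cream knob | red, tab end | 4 | -4 |
| Toroid coil | red, other end | -1 | 2 |

- **Limit:** all five are inside the 20 mm limit. They look upright and flat in the last pictures.
- **Heat sink:** the cameras disagreed. The side camera put it 11 mm off, but the orange capacitor partly hid it there. The top and wrist views gave about 4 mm.
- **Camera bias:** the wrist and top cameras differed by up to about 5 mm early on, mostly because one wrist picture was taken while the arm was still settling.
- **Cream knob:** the first grip pressed on the skirt with about 7 N, so I re-gripped 6 mm higher.
- **Blue capacitor and relay:** both stand where they were. Relay pixels changed in the side view only because the cream knob no longer hides its foot.

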